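# Count a batch of thin-walled sleeves on the bench scale

### The arm

A 6-joint arm with a two-finger parallel gripper is mounted at the origin on the work surface. World frame = base frame: x ahead of the robot, y to its left, z up, the work surface at z = 0. Lengths are in mm, angles in rad, forces in N, time in s.
With the tool pointing down it reaches from about 350 to 875 mm from the base axis. Payload 4.2 kg.
Tool frame: the origin (TCP) lies on the mounting face of the last link; the fingertips stand 173 mm ahead of it and the grasp point (between the pads) lies 155 mm ahead of it; z points along the fingers, y is the line along which they close (so a half turn about z gives the same grasp; the last joint's range is limited). The gripper opens to 85 mm and grips with 20 to 120 N. Pads are 22 mm wide; open, the fingers measure 114 mm over their backs; the gripper's body (76 mm by 85 mm) begins 54 mm behind the grasp point. The pads swing forward as they close: fully open they stand 13 mm farther back than shut.
Start: joints at [1.36, 0.385, 0.008, 0, -1.194, -0.259], TCP at [282.909, 557.281, 404.712] pointing down, gripper open.
Joint ranges: [-3.14, 3.14], [-1.21, 2.06], [-1.07, 1.41], [-3.16, 2.05], [-2.99, -0.16], [-3.1, 3.1]. Speed limits (rad/s): [2.79, 2.79, 3.14, 3.14, 3.14, 3.14].

### API

Orientations are given as a unit quaternion [x, y, z, w].
In Python, from bench import arm gives the robot as it stands. The module is installed in compiled form; this text tells all that it offers.
- The arm moves only by the tool move_arm, never from a script. Its arguments are lists of equal length, an entry for each row: "fingers": the finger opening in mm, from 0 to 85.4; "travel": the shift along the tool's x, y, z in mm, a list of three; "dr": the turn, a rotation vector about the tool's x, y, z in rad, a list of three. A call has 1 to 10 rows; each row is the pose to reach, as a shift and turn from the pose commanded when the call began, along the tool's axes at that moment; what a row does not reach only later rows make up. A row lasts 1/10 s, in which the tool goes at most 50 mm and 8.59 degrees, less where a joint would pass 70% of its speed; a pose out of reach is approached as far as the arm can. A call with a gripper value outside its range is refused whole. The fingers move at their own pace and stop on an object; the grip force is fixed at half the most. Time passes only in rows, so rows that repeat a pose let the fingers close. It gives the time, the measured TCP pose, the force, the opening and the grip force at its end, in the units of the state.
- arm.read_state(): the state, without advancing time (a new reading comes with each control period).
- arm.get_image(name): name is "scene" or "top"; returns the picture (400x640x3 uint8, red, green, blue); there is no depth.
- arm.camera_model(name): a dict with "intrinsics" (3x3 intrinsics, pixels), "k1" (the pictures are not rectified: a ray, as slopes to the right and down, at radius r is drawn at 1 + k1 r^2 times it, then the intrinsics apply), "pose" (4x4, takes a point from camera to world coordinates). Camera axes: x right, y up, looking along -z (the intrinsics and any distortion apply to the point x, -y, -z); pixel columns grow to the right and rows downward; lengths in mm; the calibration is good to about 2 mm. A picture is of the moment at which its call begins. camera_model takes no time and is no camera call.
- arm.job_done(): hands the job in; it is judged then, once.
The state is a dict: "clock": time; "joints": joint angles; "joint_vel": joint speeds; "joint_efforts": joint torques, N m; "position": TCP position; "ee_rot": TCP orientation; "contact_force": force on the tool from outside, world axes, zero at the start; "wrist_torque": the same for the moment, N m; "gripper_width": finger opening in mm; "grasp_force": force on a finger pad.
Only numpy, scipy, OpenCV 4.12 (cv2) and the standard library are available. Lean on these libraries where they do the work, as an engineer would, in place of code of your own. Each camera call takes 0.05 s, during which the arm holds its last target. There are 200 camera calls.

### The job

Count this batch of finished thin-walled sleeves on the bench scale: switch the scale on with the key at the operator's left end, zero it with the next key while the pan is empty, stand every sleeve on the pan, press the record key at the right end while they stand there untouched, then stand them one to a compartment in the divided tray, and when the pan is clear switch the scale off with the left-end key. Handle the sleeves softly throughout, as they distort under a firm grip (no more than 10 N at each finger), set them down on the pan without a drop or a knock, and press the keys lightly, well under 30 N. Never work the on/off or zero key with sleeves on the pan or the record key with it empty, and leave the third key (units), the solid blank, the tool holder and the insert case alone.

Things in the scene. Friction and masses are not known exactly. Their poses are not given: they have to be found in the camera images.
- sleeve_1: thin-walled turned aluminium sleeve, an open tube 60 mm outside diameter, 52 mm bore, 50 mm tall, about 0.1 kg, starts standing on the cork mat (two to four of the four sleeves are present); origin at the centre of its underside, z along its axis, up
- sleeve_2: thin-walled turned aluminium sleeve, an open tube 60 mm outside diameter, 52 mm bore, 50 mm tall, about 0.1 kg, starts standing on the cork mat (two to four of the four sleeves are present); origin at the centre of its underside, z along its axis, up
- sleeve_3: thin-walled turned aluminium sleeve, an open tube 60 mm outside diameter, 52 mm bore, 50 mm tall, about 0.1 kg, starts standing on the cork mat (two to four of the four sleeves are present); origin at the centre of its underside, z along its axis, up
- sleeve_4: thin-walled turned aluminium sleeve, an open tube 60 mm outside diameter, 52 mm bore, 50 mm tall, about 0.1 kg, starts standing on the cork mat (two to four of the four sleeves are present); origin at the centre of its underside, z along its axis, up
- scale: bench counting scale, fixed, pale plastic housing 205 mm wide (y) and 290 mm deep (x); origin on the worktop under the housing; its low front console (top 50 mm above the worktop) with a small display and a row of four grey square keys faces -x, the operator (robot) side; the pan lies behind it at +x. Looking from the operator's side, left is +y
- pan: stainless pan on top of the scale, 200 x 200 mm outside, 3 mm thick, lip rising 9 mm above its floor all round, rigid; origin at the centre of its flat floor, 68 mm above the worktop; the load cell under it must not take more than 20 N from a sleeve knocked or pressed onto it, nor a sleeve dropped from more than about 15 mm; axes parallel to the scale's
- key_power_top (a point): middle of the top face of the left-end (on/off) key; key cap 22 x 22 mm, stands 9 mm proud of the console, pressed straight down
- key_zero_top (a point): middle of the top face of the second from left (zero) key; key cap 22 x 22 mm, stands 9 mm proud of the console, pressed straight down
- key_units_top (a point): middle of the top face of the third from left (units, not to be used) key; key cap 22 x 22 mm, stands 9 mm proud of the console, pressed straight down
- key_record_top (a point): middle of the top face of the right-end (record) key; key cap 22 x 22 mm, stands 9 mm proud of the console, pressed straight down
- key_power (a joint): travel of the on/off key, m: 0 up, 0.005 fully down; a spring key, starts to move at about 1.2 N, fully down at about 4 N, comes back up by itself
- key_zero (a joint): travel of the zero key, m: 0 up, 0.005 fully down; a spring key, starts to move at about 1.2 N, fully down at about 4 N, comes back up by itself
- key_units (a joint): travel of the units key, m: 0 up, 0.005 fully down; a spring key, starts to move at about 1.2 N, fully down at about 4 N, comes back up by itself
- key_record (a joint): travel of the record key, m: 0 up, 0.005 fully down; a spring key, starts to move at about 1.2 N, fully down at about 4 N, comes back up by itself
- mat: cork mat, fixed, 220 x 220 x 4 mm, on which the sleeves start, to the left or the right of the scale; origin at the centre of its underside on the worktop
- tray: black plastic delivery tray, fixed, 215 x 215 mm, 30 mm high, walls, floor and cross-shaped divider 4 mm thick, four compartments about 101 mm square with centres 53 mm from the tray's centre along both its x and y; on the other side of the scale from the mat; origin at the centre of its underside on the worktop, its inside floor is 4 mm above that
- blank: solid aluminium bar blank without a bore, 60 mm diameter, 50 mm tall, standing on the worktop beyond the mat; not part of the batch; origin at the centre of its underside
- holder: black steel lathe tool holder, block 60 x 70 x 52 mm with a round shank, 157 mm long in all, lying beyond the tray; origin at the centre of the block's underside, x along the shank
- insert_case: red flat plastic insert case 75 x 115 x 28 mm lying beyond the scale; origin at the centre of its underside
There are look-alikes about, which are no part of the job. Leave any blue or purple look-alike of the sleeve_3 alone. What is shaped like the sleeve_1 but purple is not meant.

How it is judged (in metres and radians):
On the way, in this order (a step that is already met when the one before it is completed fails the run):
1. the scale is switched on: on/off key fully pressed with the pan empty (value of joint key_power above 0.0035 m and contact force between pan and sleeve_1 below 0.05 N and contact force between pan and sleeve_2 below 0.05 N and contact force between pan and sleeve_3 below 0.05 N and contact force between pan and sleeve_4 below 0.05 N and contact force between pan and the fingers below 0.05 N), for 0.1 s.
2. the scale is zeroed: zero key fully pressed with the pan empty (value of joint key_zero above 0.0035 m and contact force between pan and sleeve_1 below 0.05 N and contact force between pan and sleeve_2 below 0.05 N and contact force between pan and sleeve_3 below 0.05 N and contact force between pan and sleeve_4 below 0.05 N and contact force between pan and the fingers below 0.05 N), for 0.1 s.
3. every sleeve stands upright on the pan, let go and at rest (z of sleeve_1 in the frame of pan between -0.004 and 0.006 m and x of sleeve_1 in the frame of pan between -0.1 and 0.1 m and y of sleeve_1 in the frame of pan between -0.1 and 0.1 m and angle between each of sleeve_1, sleeve_2, sleeve_3, sleeve_4's own z axis and vertical below 0.12 rad and contact force between each of the arm, the fingers and sleeve_1 below 0.1 N and linear speed of each of sleeve_1, sleeve_2, sleeve_3, sleeve_4 below 0.02 m/s and z of sleeve_2 in the frame of pan between -0.004 and 0.006 m and x of sleeve_2 in the frame of pan between -0.1 and 0.1 m and y of sleeve_2 in the frame of pan between -0.1 and 0.1 m and contact force between each of the arm, the fingers and sleeve_2 below 0.1 N and z of sleeve_3 in the frame of pan between -0.004 and 0.006 m and x of sleeve_3 in the frame of pan between -0.1 and 0.1 m and y of sleeve_3 in the frame of pan between -0.1 and 0.1 m and contact force between each of the arm, the fingers and sleeve_3 below 0.1 N and z of sleeve_4 in the frame of pan between -0.004 and 0.006 m and x of sleeve_4 in the frame of pan between -0.1 and 0.1 m and y of sleeve_4 in the frame of pan between -0.1 and 0.1 m and contact force between each of the arm, the fingers and sleeve_4 below 0.1 N), for 0.3 s.
4. the count is recorded: record key fully pressed while every sleeve stands on the pan untouched (value of joint key_record above 0.0035 m and z of sleeve_1 in the frame of pan between -0.004 and 0.006 m and x of sleeve_1 in the frame of pan between -0.1 and 0.1 m and y of sleeve_1 in the frame of pan between -0.1 and 0.1 m and angle between each of sleeve_1, sleeve_2, sleeve_3, sleeve_4's own z axis and vertical below 0.12 rad and contact force between each of the arm, the fingers and sleeve_1 below 0.1 N and z of sleeve_2 in the frame of pan between -0.004 and 0.006 m and x of sleeve_2 in the frame of pan between -0.1 and 0.1 m and y of sleeve_2 in the frame of pan between -0.1 and 0.1 m and contact force between each of the arm, the fingers and sleeve_2 below 0.1 N and z of sleeve_3 in the frame of pan between -0.004 and 0.006 m and x of sleeve_3 in the frame of pan between -0.1 and 0.1 m and y of sleeve_3 in the frame of pan between -0.1 and 0.1 m and contact force between each of the arm, the fingers and sleeve_3 below 0.1 N and z of sleeve_4 in the frame of pan between -0.004 and 0.006 m and x of sleeve_4 in the frame of pan between -0.1 and 0.1 m and y of sleeve_4 in the frame of pan between -0.1 and 0.1 m and contact force between each of the arm, the fingers and sleeve_4 below 0.1 N), for 0.1 s.
5. every sleeve stands upright in the tray, let go and at rest (z of sleeve_1 in the frame of tray between -0.001 and 0.01 m and x of sleeve_1 in the frame of tray between -0.1 and 0.1 m and y of sleeve_1 in the frame of tray between -0.1 and 0.1 m and angle between each of sleeve_1, sleeve_2, sleeve_3, sleeve_4's own z axis and vertical below 0.12 rad and contact force between each of the arm, the fingers and sleeve_1 below 0.1 N and linear speed of each of sleeve_1, sleeve_2, sleeve_3, sleeve_4 below 0.02 m/s and z of sleeve_2 in the frame of tray between -0.001 and 0.01 m and x of sleeve_2 in the frame of tray between -0.1 and 0.1 m and y of sleeve_2 in the frame of tray between -0.1 and 0.1 m and contact force between each of the arm, the fingers and sleeve_2 below 0.1 N and z of sleeve_3 in the frame of tray between -0.001 and 0.01 m and x of sleeve_3 in the frame of tray between -0.1 and 0.1 m and y of sleeve_3 in the frame of tray between -0.1 and 0.1 m and contact force between each of the arm, the fingers and sleeve_3 below 0.1 N and z of sleeve_4 in the frame of tray between -0.001 and 0.01 m and x of sleeve_4 in the frame of tray between -0.1 and 0.1 m and y of sleeve_4 in the frame of tray between -0.1 and 0.1 m and contact force between each of the arm, the fingers and sleeve_4 below 0.1 N), for 0.3 s.
6. the scale is switched off: on/off key fully pressed again, pan empty, the sleeves in the tray (all of step 1 and z of sleeve_1 in the frame of tray between -0.001 and 0.01 m and x of sleeve_1 in the frame of tray between -0.1 and 0.1 m and y of sleeve_1 in the frame of tray between -0.1 and 0.1 m and angle between each of sleeve_1, sleeve_2, sleeve_3, sleeve_4's own z axis and vertical below 0.12 rad and z of sleeve_2 in the frame of tray between -0.001 and 0.01 m and x of sleeve_2 in the frame of tray between -0.1 and 0.1 m and y of sleeve_2 in the frame of tray between -0.1 and 0.1 m and z of sleeve_3 in the frame of tray between -0.001 and 0.01 m and x of sleeve_3 in the frame of tray between -0.1 and 0.1 m and y of sleeve_3 in the frame of tray between -0.1 and 0.1 m and z of sleeve_4 in the frame of tray between -0.001 and 0.01 m and x of sleeve_4 in the frame of tray between -0.1 and 0.1 m and y of sleeve_4 in the frame of tray between -0.1 and 0.1 m), for 0.1 s.
At the end, for the whole second after the job is handed in: Every sleeve present stands upright (within 7 degrees) on the floor of a tray compartment (underside within 6 mm of the floor), one to a compartment, released and at rest; all four keys are up; the blank, tool holder and insert case are within 30 mm of where they were (z of sleeve_1 in the frame of tray between -0.001 and 0.01 m and x of sleeve_1 in the frame of tray between -0.1 and 0.1 m and y of sleeve_1 in the frame of tray between -0.1 and 0.1 m and angle between each of sleeve_1, sleeve_2, sleeve_3, sleeve_4's own z axis and vertical below 0.12 rad and linear speed of each of sleeve_1, sleeve_2, sleeve_3, sleeve_4 below 0.02 m/s and z of sleeve_2 in the frame of tray between -0.001 and 0.01 m and x of sleeve_2 in the frame of tray between -0.1 and 0.1 m and y of sleeve_2 in the frame of tray between -0.1 and 0.1 m and z of sleeve_3 in the frame of tray between -0.001 and 0.01 m and x of sleeve_3 in the frame of tray between -0.1 and 0.1 m and y of sleeve_3 in the frame of tray between -0.1 and 0.1 m and z of sleeve_4 in the frame of tray between -0.001 and 0.01 m and x of sleeve_4 in the frame of tray between -0.1 and 0.1 m and y of sleeve_4 in the frame of tray between -0.1 and 0.1 m and value of joint each of key_power, key_zero, key_units, key_record below 0.0015 m and distance of each of blank, holder, insert_case from where it was at the start of the episode below 0.03 m); the robot touches nothing.
It fails at once if a sleeve is squeezed or pressed by the fingers with more than 24 N in all, both fingers together (contact force between the fingers and sleeve_1 above 24 N or contact force between the fingers and sleeve_2 above 24 N or contact force between the fingers and sleeve_3 above 24 N or contact force between the fingers and sleeve_4 above 24 N).
It fails at once if a sleeve is knocked or pressed onto the pan with more than 20 N, or dropped onto it from more than about 15 mm (contact force between pan and sleeve_1 above 20 N or contact force between pan and sleeve_2 above 20 N or contact force between pan and sleeve_3 above 20 N or contact force between pan and sleeve_4 above 20 N or (x of sleeve_1 in the frame of pan between -0.1 and 0.1 m and y of sleeve_1 in the frame of pan between -0.1 and 0.1 m and z of sleeve_1 in the frame of pan above 0.012 m and contact force between the fingers and sleeve_1 below 0.1 N and linear speed of sleeve_1 above 0.25 m/s) or (x of sleeve_2 in the frame of pan between -0.1 and 0.1 m and y of sleeve_2 in the frame of pan between -0.1 and 0.1 m and z of sleeve_2 in the frame of pan above 0.012 m and contact force between the fingers and sleeve_2 below 0.1 N and linear speed of sleeve_2 above 0.25 m/s) or (x of sleeve_3 in the frame of pan between -0.1 and 0.1 m and y of sleeve_3 in the frame of pan between -0.1 and 0.1 m and z of sleeve_3 in the frame of pan above 0.012 m and contact force between the fingers and sleeve_3 below 0.1 N and linear speed of sleeve_3 above 0.25 m/s) or (x of sleeve_4 in the frame of pan between -0.1 and 0.1 m and y of sleeve_4 in the frame of pan between -0.1 and 0.1 m and z of sleeve_4 in the frame of pan above 0.012 m and contact force between the fingers and sleeve_4 below 0.1 N and linear speed of sleeve_4 above 0.25 m/s)).
It fails at once if the robot pushes on the scale or its keys with more than 30 N (contact force between any of the fingers, the arm and scale above 30 N).
It fails at once if a key is worked at a wrong time: on/off or zero with a sleeve on the pan, record with the pan empty, or the units key at all ((value of joint any of key_power, key_zero above 0.0025 m and (contact force between pan and sleeve_1 above 0.2 N or contact force between pan and sleeve_2 above 0.2 N or contact force between pan and sleeve_3 above 0.2 N or contact force between pan and sleeve_4 above 0.2 N)) or (value of joint key_record above 0.0025 m and (contact force between pan and sleeve_1 below 0.05 N and contact force between pan and sleeve_2 below 0.05 N and contact force between pan and sleeve_3 below 0.05 N and contact force between pan and sleeve_4 below 0.05 N and contact force between pan and the fingers below 0.05 N)) or value of joint key_units above 0.0025 m).
It fails at once if the solid blank, the tool holder or the insert case is moved by more than 30 mm (distance of any of blank, holder, insert_case from where it was at the start of the episode above 0.03 m).
Of sleeve_1, sleeve_2, sleeve_3, sleeve_4 only 2 to 4 are there at a start; the rules pass over those that are not, and their reading is None.
At some moment in a run one of sleeve_1, sleeve_2, sleeve_3, sleeve_4 may be knocked a few centimetres aside while the robot is not near it.
It also fails if it takes over 210 s, if anything falls off the work surface, if the arm or the gripper's body presses on something with over 40 N, if the wrist force passes 120 N, or if a joint passes its speed limit or range.

## Working session

There is one attempt and no reset: what is moved stays moved. The work goes in short steps, Python scripts to look and compute and a tool call to move; the robot and the scene stay as the last step left them, time stands still between calls to the robot, and variables do not carry over. Pictures are saved under pics/ and viewed, at most 14 in all, crops included, and the job is handed in when it is done.

Besides the shell and the picture viewer there is one more tool, called after "Emit:" in YAML: its name, and indented under it one key for each argument. move_arm: Moves the arm, as the interface text tells. Its arguments: {"type":"object","properties":{"fingers":{"type":"array","items":{"type":"number"}},"travel":{"type":"array","items":{"type":"array","items":{"type":"number"}}},"dr":{"type":"array","items":{"type":"array","items":{"type":"number"}}}},"required":["fingers","travel","dr"]}

```bash
mkdir -p pics; cat > h.py <<'E'
import numpy as np, cv2
from bench import arm
def snap(n,f):
    im=arm.get_image(n); cv2.imwrite(f'pics/{f}.png',im[:,:,::-1]); return im
def ray(n,uv):
    m=arm.camera_model(n);K=np.array(m['intrinsics'],float);P=np.array(m['pose'],float)
    p=cv2.undistortPoints(np.array(uv,float).reshape(-1,1,2),K,np.array([m['k1'],0,0,0.]))[:,0]
    d=np.c_[p[:,0],-p[:,1],-np.ones(len(p))]@P[:3,:3].T
    return P[:3,3],d
def at(n,uv,z):
    o,d=ray(n,uv); return o+d*((z-o[2])/d[:,2])[:,None]
def proj(n,X):
    m=arm.camera_model(n);K=np.array(m['intrinsics'],float);P=np.array(m['pose'],float)
    q=(np.array(X,float).reshape(-1,3)-P[:3,3])@P[:3,:3]
    s=np.c_[q[:,0],-q[:,1]]/-q[:,2:]; s=s*(1+m['k1']*(s**2).sum(1,keepdims=True))
    return s*[K[0,0],K[1,1]]+[K[0,2],K[1,2]]
E
python3 - <<'E'
from h import *
snap('scene','s0');snap('top','t0')
print(arm.read_state())
for n in('scene','top'):print(arm.camera_model(n))
E
```

```text
{'clock': 0.1, 'joints': array([ 1.35960346e+00,  3.85478147e-01,  6.73349563e-03, -4.38887877e-04,
       -1.19403792e+00, -2.58584777e-01]), 'joint_vel': array([-0.00186619, -0.00102829,  0.00352812,  0.00192917, -0.00044794,
        0.00028668]), 'joint_efforts': array([-4.59287148e-04, -3.93315768e+01,  1.88930869e+01,  4.19796690e+00,
       -2.59910965e-03,  7.65872613e-06]), 'position': array([282.82213091, 557.12924341, 403.71962842]), 'ee_rot': array([ 9.72520882e-01, -2.32813458e-01, -1.80384297e-04,  9.97675852e-04]), 'contact_force': array([ 0.95491018, -0.52885107,  0.11682175]), 'wrist_torque': array([ 0.01933103,  0.02688194, -0.00439257]), 'grasp_force': 0.0, 'gripper_width': 85.540450899244}
{'intrinsics': array([[433.13768761,   0.        , 312.01829168],
       [  0.        , 433.13768761, 201.60872592],
       [  0.        ,   0.        ,   1.        ]]), 'k1': -0.07576009476100136, 'pose': array([[-8.78219795e-01, -2.62312765e-01,  3.99902493e-01,
         1.03539883e+03],
       [ 4.78254052e-01, -4.78624663e-01,  7.36336536e-01,
         9.17312964e+02],
       [-1.74727713e-03,  8.37920310e-01,  5.45789796e-01,
         7.26957956e+02],
       [ 0.00000000e+00,  0.00000000e+00,  0.00000000e+00,
         1.00000000e+00]])}
{'intrinsics': array([[506.19800774,   0.        , 321.02723905],
       [  0.        , 506.19800774, 199.13174506],
       [  0.        ,   0.        ,   1.        ]]), 'k1': 0.030277241576965687, 'pose': array([[-2.61780389e-02,  9.89390011e-01, -1.42905972e-01,
         3.49514109e+02],
       [-9.99656622e-01, -2.60752475e-02,  2.59233775e-03,
         2.32052177e+01],
       [-1.16147550e-03,  1.42924763e-01,  9.89732875e-01,
         1.54690008e+03],
       [ 0.00000000e+00,  0.00000000e+00,  0.00000000e+00,
         1.00000000e+00]])}
```

View pics/s0.png

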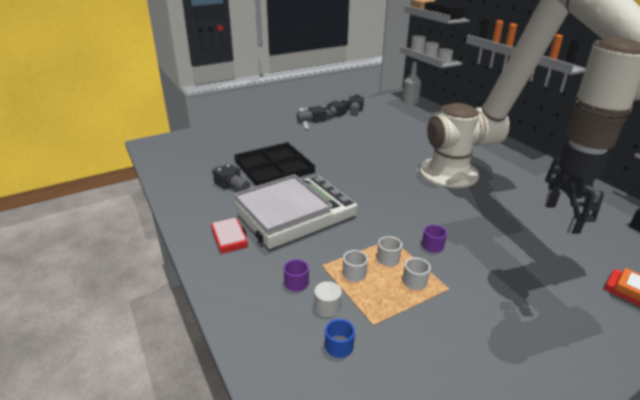

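View pics/t0.png

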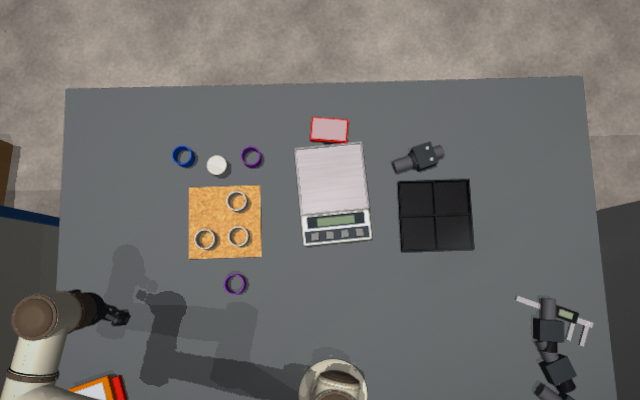

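The scene and top pictures show three silver open rings on the mat. In the top view they are at (237,202), (205,239) and (238,237), and they are the sleeves. The filled disc at (217,165) is the blank. The purple rings at (252,157) and (236,283) and the blue one at (183,156) are look-alikes. The scale is at about (335,195) and the tray at (435,215).

```bash
python3 - <<'E'
from h import *
im=cv2.imread('pics/t0.png')
a=cv2.resize(im[145:295,180:300],None,fx=4,fy=4,interpolation=cv2.INTER_CUBIC)[:600]
b=cv2.resize(im[135:255,285:385],None,fx=4,fy=4,interpolation=cv2.INTER_CUBIC)
c=np.zeros((600,800,3),np.uint8)
c[:600,:400]=a[:, :400]; c[:480,400:800]=b[:,:400]
cv2.imwrite('pics/c0.png',c)
E
```

```text
(no output)
```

View pics/c0.png

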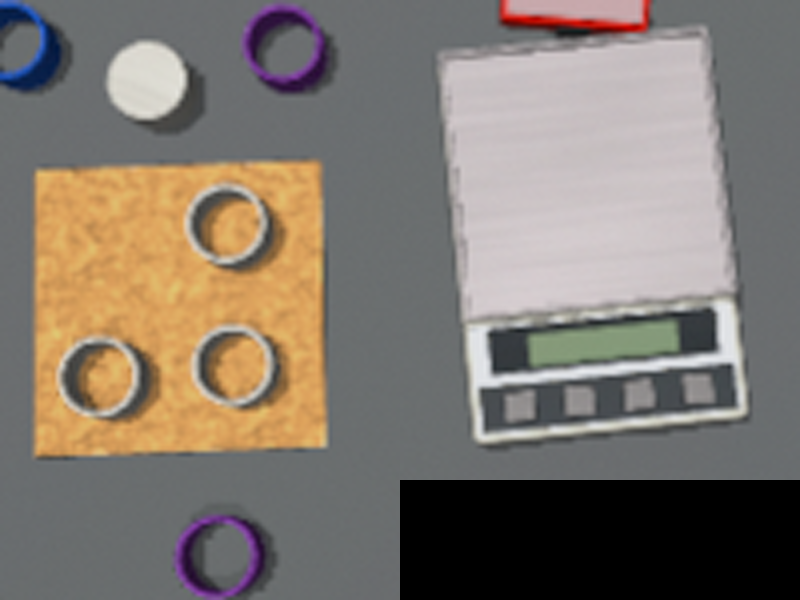

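The crop confirms three open silver sleeves on the mat, at crop positions (229,225), (101,377) and (235,367). The solid blank at (147,80) has no bore. The keys from left to right are at (519,407), (579,400), (638,394) and (698,387). I'll measure these next.

```bash
cat >> h.py <<'E'
def ring(n,im,uv,z,r=30,it=4):
    # fit centre of the outer+inner rim circles at height z by maximising rim brightness
    from scipy.optimize import minimize
    hsv=cv2.cvtColor(im,cv2.COLOR_RGB2HSV).astype(np.float32)
    g=cv2.GaussianBlur((hsv[...,2]*(1-np.minimum(1,hsv[...,1]/90)))*1.0,(0,0),0.7)
    t=np.linspace(0,2*np.pi,72,endpoint=False)
    c0=at(n,[uv],z)[0]
    def f(c):
        p=[proj(n,np.c_[c[0]+q*np.cos(t),c[1]+q*np.sin(t),0*t+z]) for q in(28,33.5,22.5)]
        s=[cv2.remap(g,x[:,0].astype(np.float32).reshape(1,-1),x[:,1].astype(np.float32).reshape(1,-1),cv2.INTER_LINEAR).mean() for x in p]
        return -s[0]+.5*s[1]+.5*s[2]
    b=min(((f(c0+[dx,dy,0]),dx,dy) for dx in range(-16,17,2) for dy in range(-16,17,2)))
    r=minimize(f,c0[:2]+np.array(b[1:]),method='Nelder-Mead',options=dict(initial_simplex=c0[:2]+np.array(b[1:])+np.array([[0,0],[1.5,0],[0,1.5]])))
    return r.x,r.fun
E
python3 - <<'E'
from h import *
im=cv2.imread('pics/t0.png')[:,:,::-1].copy(); ims=cv2.imread('pics/s0.png')[:,:,::-1].copy()
L=lambda p:np.array(p,float)/4-.375+[180,145]
R=lambda p:(np.array(p,float)-[400,0])/4-.375+[285,135]
for p,s in zip([(229,225),(101,377),(235,367)],[(355,258),(417,266),(389,244)]):
    print('top',ring('top',im,L(p),54))
    print('scn',[ring('scene',ims,q,54) for q in [s]])
k=at('top',R([(519,407),(579,400),(638,394),(698,387)]),59);print(k,np.diff(k,axis=0))
c=at('top',R([(441,55),(706,30),(736,292),(466,320)]),77);print(c,c.mean(0),np.linalg.norm(np.roll(c,1,0)-c,axis=1))
# tray by darkness
m=(im.max(2)<45).astype(np.uint8);m[:,:390]=0;m[:,480:]=0;m[:175]=0;m[258:]=0
r=cv2.minAreaRect(np.argwhere(m)[:,::-1].astype(np.float32));print(r)
b=at('top',cv2.boxPoints(r),30);print(b,b.mean(0))
mm=cv2.minAreaRect(np.float32(L([(36,170),(321,161),(327,446),(35,457)])));print(at('top',[mm[0]],4))
print('blank',at('top',[L((147,80))],50),'purp',at('top',L([(286,46),(220,557)]),50), 'case',at('top',[(329,130)],28))
E
```

```text
top (array([567.06298802, 271.362201  ]), np.float64(-67.03880310058594))
scn [(array([569.88206093, 272.98715279]), np.float64(-29.006431579589844))]Traceback (most recent call last):
  File "<stdin>", line 6, in <module>
  File "h.py", line 28, in ring
    b=min(((f(c0+[dx,dy,0]),dx,dy) for dx in range(-16,17,2) for dy in range(-16,17,2)))
  File "h.py", line 28, in <genexpr>
    b=min(((f(c0+[dx,dy,0]),dx,dy) for dx in range(-16,17,2) for dy in range(-16,17,2)))
            ~^^^^^^^^^^^^^^
  File "h.py", line 25, in f
    p=[proj(n,np.c_[c[0]+q*np.cos(t),c[1]+q*np.sin(t),0*t+z]) for q in(28,33.5,22.5)]
       ~~~~^^^^^^^^^^^^^^^^^^^^^^^^^^^^^^^^^^^^^^^^^^^^^^^^^^
  File "h.py", line 13, in proj
    m=arm.camera_model(n);K=np.array(m['intrinsics'],float);P=np.array(m['pose'],float)
ValueError: time passes only in moves, steps and waits
```

```bash
sed -i "s/^from bench import arm/from bench import arm\nM={n:arm.camera_model(n) for n in('top','scene')}/; s/m=arm.camera_model(n)/m=M[n]/" h.py
python3 - <<'E'
from h import *
im=cv2.imread('pics/t0.png')[:,:,::-1].copy(); ims=cv2.imread('pics/s0.png')[:,:,::-1].copy()
L=lambda p:np.array(p,float)/4-.375+[180,145]
R=lambda p:(np.array(p,float)-[400,0])/4-.375+[285,135]
for p,s in zip([(229,225),(101,377),(235,367)],[(355,258),(417,266),(389,244)]):
    print('top',ring('top',im,L(p),54),'scn',ring('scene',ims,s,54))
k=at('top',R([(519,407),(579,400),(638,394),(698,387)]),59);print(k,np.diff(k,axis=0))
c=at('top',R([(441,55),(706,30),(736,292),(466,320)]),77);print(c,c.mean(0),np.linalg.norm(np.roll(c,1,0)-c,axis=1))
m=(im.max(2)<45).astype(np.uint8);m[:,:390]=0;m[:,480:]=0;m[:175]=0;m[258:]=0
r=cv2.minAreaRect(np.argwhere(m)[:,::-1].astype(np.float32));print(r)
b=at('top',cv2.boxPoints(r),30);print(b,b.mean(0))
mm=cv2.minAreaRect(np.float32(L([(36,170),(321,161),(327,446),(35,457)])));print(at('top',[mm[0]],4))
print('blank',at('top',[L((147,80))],50),'purp',at('top',L([(286,46),(220,557)]),50), 'case',at('top',[(329,130)],28))
E
```

```text
top (array([567.06298802, 271.362201  ]), np.float64(-67.03880310058594)) scn (array([569.88206093, 272.98715279]), np.float64(-29.006431579589844))
top (array([456.14907313, 365.28302596]), np.float64(-62.710052490234375)) scn (array([457.7341248 , 368.14311916]), np.float64(-31.837379455566406))
top (array([461.83531703, 266.85367339]), np.float64(-70.67511749267578)) scn (array([463.5234853 , 268.56100844]), np.float64(-24.15636444091797))
[[454.33976133  41.74113332  59.        ]
 [458.32203071  -2.46266397  59.        ]
 [461.59755886 -45.9456527   59.        ]
 [465.59695765 -90.21550952  59.        ]] [[  3.98226938 -44.20379728   0.        ]
 [  3.27552815 -43.48298873   0.        ]
 [  3.99939879 -44.26985682   0.        ]]
[[ 716.37062253   93.16341386   77.        ]
 [ 730.20928058 -104.60510183   77.        ]
 [ 532.98389778 -119.19646563   77.        ]
 [ 517.57371847   78.66514225   77.        ]] [624.28437984 -12.99325284  77.        ] [199.32488291 198.25209773 197.76440407 198.46080092]
((434.8702087402344, 214.53314208984375), (70.63907623291016, 72.00559997558594), 86.98721313476562)
[[ 617.65537156 -213.32185078   30.        ]
 [ 623.46290788 -431.73796219   30.        ]
 [ 410.00079646 -428.14970802   30.        ]
 [ 404.10175733 -214.13221258   30.        ]] [ 513.80520831 -321.83543339   30.        ]
[[509.87384059 317.12253662   4.        ]]
blank [[679.0018527  331.83667342  50.        ]] purp [[702.5291729  227.08679779  50.        ]
 [322.9514174  277.41249761  50.        ]] case [[783.99586428 -11.05899431  28.        ]]
```

Emit:
move_arm:
  fingers: [0,0,0,0,0,0,0,0,0,0]
  travel:
    - [386,382,0]
    - [386,382,0]
    - [386,382,0]
    - [386,382,0]
    - [386,382,0]
    - [386,382,0]
    - [386,382,0]
    - [386,382,0]
    - [386,382,0]
    - [386,382,0]
  dr:
    - [0,0,-0.47]
    - [0,0,-0.47]
    - [0,0,-0.47]
    - [0,0,-0.47]
    - [0,0,-0.47]
    - [0,0,-0.47]
    - [0,0,-0.47]
    - [0,0,-0.47]
    - [0,0,-0.47]
    - [0,0,-0.47]

```text
clock: 1.1
position: [440.5, 80.8, 404.7]
ee_rot: [1.0, 0.0, 0.0, -0.0]
contact_force: [1.5, 0.7, 0.4]
gripper_width: -0.2
grasp_force: 0.0
```

Emit:
move_arm:
  fingers: [0,0,0,0,0,0]
  travel:
    - [15,38,0]
    - [15,38,50]
    - [15,38,100]
    - [15,38,150]
    - [15,38,160]
    - [15,38,160]
  dr:
    - [0,0,0]
    - [0,0,0]
    - [0,0,0]
    - [0,0,0]
    - [0,0,0]
    - [0,0,0]

```text
clock: 1.7
position: [455.6, 44.7, 243.7]
ee_rot: [1.0, 0.0, -0.002, 0.001]
contact_force: [0.5, 1.0, -0.2]
gripper_width: -0.1
grasp_force: 0.0
```

```bash
python3 - <<'E'
from h import *
snap('scene','s1');im=snap('top','t1')
print(arm.read_state()['position'],arm.read_state()['ee_rot'])
a=cv2.imread('pics/s1.png')[150:260,220:380]
cv2.imwrite('pics/c1.png',cv2.resize(a,None,fx=5,fy=5,interpolation=cv2.INTER_CUBIC))
E
```

```text
[456.70426166  45.40260951 246.5044856 ] [ 9.99998256e-01  6.65677754e-04  1.68084039e-03 -4.68107229e-04]
```

View pics/c1.png

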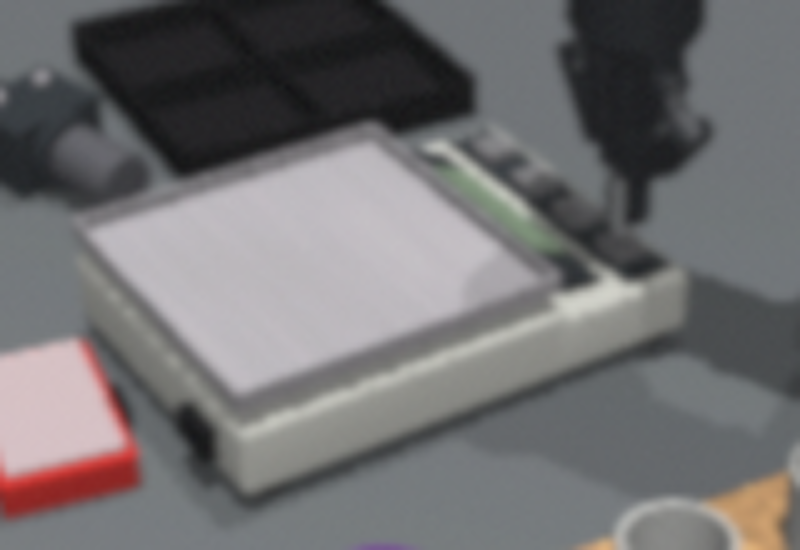

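The crop shows the closed fingertips at (635,220), over the left-end key at (625,250). I'll press it gently.

Emit:
move_arm:
  fingers: [0,0,0,0,0]
  travel:
    - [0,2,8]
    - [0,2,12]
    - [0,2,14]
    - [0,2,15]
    - [0,2,15]
  dr:
    - [0,0,0]
    - [0,0,0]
    - [0,0,0]
    - [0,0,0]
    - [0,0,0]

```text
clock: 2.3
position: [455.8, 42.9, 230.1]
ee_rot: [1.0, 0.0, 0.0, -0.0]
contact_force: [-0.6, 0.7, 3.1]
gripper_width: -0.2
grasp_force: 1.2
```

Emit:
move_arm:
  fingers: [0,0,0,0]
  travel:
    - [0,0,1]
    - [0,0,2]
    - [0,0,3]
    - [0,0,3]
  dr:
    - [0,0,0]
    - [0,0,0]
    - [0,0,0]
    - [0,0,0]

```text
clock: 2.7
position: [455.9, 43.0, 227.4]
ee_rot: [1.0, 0.0, 0.0, -0.0]
contact_force: [-1.5, 1.1, 7.0]
gripper_width: -0.1
grasp_force: 4.0
```

Emit:
move_arm:
  fingers: [0,0,0]
  travel:
    - [0,0,1]
    - [0,0,1]
    - [0,0,1]
  dr:
    - [0,0,0]
    - [0,0,0]
    - [0,0,0]

```text
clock: 3.0
position: [455.8, 43.0, 227.2]
ee_rot: [1.0, 0.001, 0.001, -0.0]
contact_force: [-3.7, 0.7, 16.3]
gripper_width: -0.3
grasp_force: 7.7
```

Emit:
move_arm:
  fingers: [0,0,0,0,0,0,0,0,0,0]
  travel:
    - [0,0,-10]
    - [0,0,-22]
    - [4,44,-22]
    - [4,44,-22]
    - [4,44,-12]
    - [4,44,-6]
    - [4,44,-3]
    - [4,44,-1]
    - [4,44,-0.5]
    - [4,44,-0.5]
  dr:
    - [0,0,0]
    - [0,0,0]
    - [0,0,0]
    - [0,0,0]
    - [0,0,0]
    - [0,0,0]
    - [0,0,0]
    - [0,0,0]
    - [0,0,0]
    - [0,0,0]

```text
clock: 4.0
position: [459.3, -0.9, 227.2]
ee_rot: [1.0, 0.001, -0.001, 0.001]
contact_force: [-4.4, -1.5, 14.5]
gripper_width: -0.3
grasp_force: 7.3
```

Emit:
move_arm:
  fingers: [0,0]
  travel:
    - [0,0,0]
    - [0,0,0]
  dr:
    - [0,0,0]
    - [0,0,0]

```text
clock: 4.2
position: [459.2, -0.9, 227.2]
ee_rot: [1.0, 0.001, -0.001, 0.001]
contact_force: [-4.7, -2.3, 14.4]
gripper_width: -0.0
grasp_force: 7.2
```

Emit:
move_arm:
  fingers: [0,80,80,80,80,80,80,80,80,80]
  travel:
    - [0,0,-40]
    - [0,0,-74]
    - [3,-50,-74]
    - [3,-100,-74]
    - [3,-150,-74]
    - [3,-200,-74]
    - [3,-250,-74]
    - [3,-269,-74]
    - [3,-269,-64]
    - [3,-269,-54]
  dr:
    - [0,0,0]
    - [0,0,0]
    - [0,0,0]
    - [0,0,0]
    - [0,0,0]
    - [0,0,0]
    - [0,0,0]
    - [0,0,0]
    - [0,0,0]
    - [0,0,0]

```text
clock: 5.2
position: [461.9, 267.7, 278.9]
ee_rot: [1.0, 0.0, -0.001, 0.0]
contact_force: [-0.6, 0.1, 0.7]
gripper_width: 80.0
grasp_force: 0.0
```

```bash
python3 - <<'E'
from h import *
snap('scene','s2');im=snap('top','t2')
s=arm.read_state();print(s['position'],s['gripper_width'])
for g in [(237,202),(205,239),(238,237)]: print(ring('top',im,g,54))
b=cv2.imread('pics/s2.png')[190:300,320:480]
cv2.imwrite('pics/c2.png',cv2.resize(b,None,fx=4,fy=4,interpolation=cv2.INTER_CUBIC))
E
```

```text
[461.70993928 266.10494518 277.80717708] 79.94041006320768
(array([566.9681087, 271.2680484]), np.float64(-62.46935272216797))
(array([473.12026739, 372.74284845]), np.float64(-8.921249389648438))
(array([462.29688083, 266.84197436]), np.float64(-15.857383728027344))
```

View pics/c2.png

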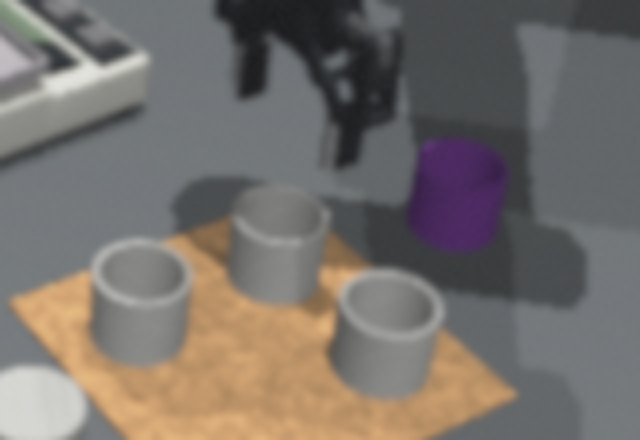

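The crop shows the open fingers at (250,80) and (345,145) above the target sleeve at (280,240). I'll lower over it.

Emit:
move_arm:
  fingers: [78,78,78,66,64,63,63]
  travel:
    - [0,0,30]
    - [0,0,60]
    - [0,0,80]
    - [0,0,80]
    - [0,0,80]
    - [0,0,80]
    - [0,0,80]
  dr:
    - [0,0,0]
    - [0,0,0]
    - [0,0,0]
    - [0,0,0]
    - [0,0,0]
    - [0,0,0]
    - [0,0,0]

```text
clock: 6.0
position: [462.9, 267.9, 201.6]
ee_rot: [1.0, 0.0, 0.001, -0.001]
contact_force: [-0.6, -0.3, 0.1]
gripper_width: 62.9
grasp_force: 0.0
```

Emit:
move_arm:
  fingers: [62,61.5,61,61]
  travel:
    - [0,0,0]
    - [0,0,0]
    - [0,0,0]
    - [0,0,0]
  dr:
    - [0,0,0]
    - [0,0,0]
    - [0,0,0]
    - [0,0,0]

```text
clock: 6.4
position: [462.5, 267.8, 200.3]
ee_rot: [1.0, 0.0, 0.0, -0.0]
contact_force: [-0.3, -0.7, 0.6]
gripper_width: 60.7
grasp_force: 0.3
```

Emit:
move_arm:
  fingers: [60.7,60.4,60.4]
  travel:
    - [0,0,0]
    - [0,0,0]
    - [0,0,0]
  dr:
    - [0,0,0]
    - [0,0,0]
    - [0,0,0]

```text
clock: 6.7
position: [462.5, 267.8, 200.3]
ee_rot: [1.0, 0.0, -0.0, 0.0]
contact_force: [-0.1, -1.3, 1.9]
gripper_width: 60.5
grasp_force: 3.7
```

Emit:
move_arm:
  fingers: [60.1,60.1]
  travel:
    - [0,0,0]
    - [0,0,0]
  dr:
    - [0,0,0]
    - [0,0,0]

```text
clock: 6.9
position: [462.5, 267.8, 200.4]
ee_rot: [1.0, 0.0, -0.0, 0.0]
contact_force: [-1.1, -1.7, 3.5]
gripper_width: 60.1
grasp_force: 7.9
```

Grip force rises about 14 N per mm of closing, so I'll hold at about 60.2 and lift.

Emit:
move_arm:
  fingers: [60.2,60.2,60.2,60.2,60.2,60.2]
  travel:
    - [0,0,-3]
    - [0,0,-20]
    - [0,0,-50]
    - [0,0,-85]
    - [0,0,-110]
    - [0,0,-110]
  dr:
    - [0,0,0]
    - [0,0,0]
    - [0,0,0]
    - [0,0,0]
    - [0,0,0]
    - [0,0,0]

```text
clock: 7.5
position: [463.3, 268.7, 314.1]
ee_rot: [1.0, 0.001, 0.003, -0.003]
contact_force: [-0.5, 1.1, -0.6]
gripper_width: 60.5
grasp_force: 7.6
```

Emit:
move_arm:
  fingers: [60.2,60.2,60.2,60.2,60.2,60.2,60.2,60.2,60.2,60.2]
  travel:
    - [10,15,0]
    - [30,45,0]
    - [52,80,0]
    - [75,116,0]
    - [98,152,0]
    - [121,188,0]
    - [144,223,0]
    - [167,258,0]
    - [187,290,0]
    - [200,310,0]
  dr:
    - [0,0,0]
    - [0,0,0]
    - [0,0,0]
    - [0,0,0]
    - [0,0,0]
    - [0,0,0]
    - [0,0,0]
    - [0,0,0]
    - [0,0,0]
    - [0,0,0]

```text
clock: 8.5
position: [663.4, -44.6, 308.1]
ee_rot: [1.0, -0.001, -0.001, 0.0]
contact_force: [-1.0, 0.7, -1.2]
gripper_width: 60.3
grasp_force: 7.6
```

Emit:
move_arm:
  fingers: [60.2,60.2,60.2,60.2,60.2]
  travel:
    - [11,16,5]
    - [11,16,15]
    - [11,16,27]
    - [11,16,35]
    - [11,16,35]
  dr:
    - [0,0,0]
    - [0,0,0]
    - [0,0,0]
    - [0,0,0]
    - [0,0,0]

```text
clock: 9.0
position: [672.7, -57.1, 272.9]
ee_rot: [1.0, 0.001, -0.002, 0.0]
contact_force: [-1.1, 0.5, -0.6]
gripper_width: 60.3
grasp_force: 7.6
```

```bash
python3 - <<'E'
from h import *
snap('scene','s3');im=snap('top','t3')
s=arm.read_state();print(s['position'],s['gripper_width'],s['grasp_force'])
for g in [(237,202),(205,239)]: print(ring('top',im,g,54))
b=cv2.imread('pics/s3.png')[140:310,200:460]
cv2.imwrite('pics/c3.png',cv2.resize(b,None,fx=3,fy=3,interpolation=cv2.INTER_CUBIC))
E
```

```text
[673.50710044 -57.29212322 275.11797385] 60.118172632227164 7.625051855575293
(array([567.02932013, 271.45354455]), np.float64(-63.93718719482422))
(array([456.14688765, 365.19056397]), np.float64(-59.960079193115234))
```

View pics/c3.png

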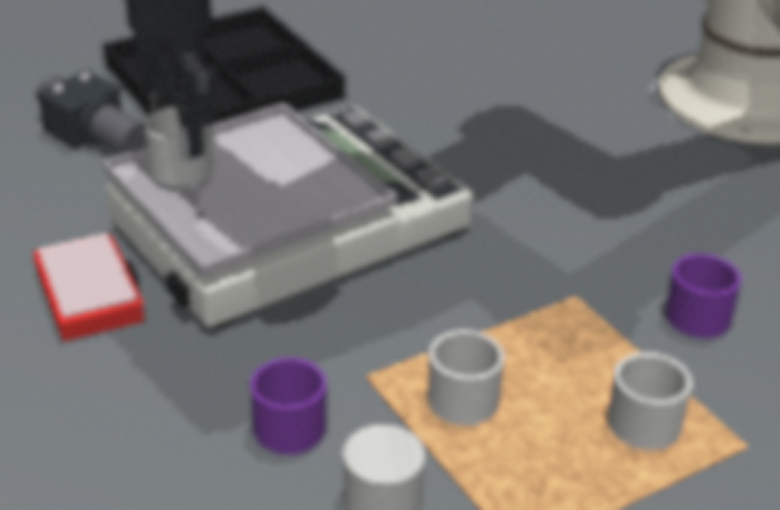

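The held sleeve is at (175,145), upright just above the far-left corner of the pan. The other two sleeves are still on the mat. I'll lower it.

Emit:
move_arm:
  fingers: [60.2,60.2,60.2,60.2,60.2]
  travel:
    - [0,0,4]
    - [0,0,7]
    - [0,0,9]
    - [0,0,10]
    - [0,0,10]
  dr:
    - [0,0,0]
    - [0,0,0]
    - [0,0,0]
    - [0,0,0]
    - [0,0,0]

```text
clock: 9.6
position: [673.6, -58.2, 265.1]
ee_rot: [1.0, 0.0, -0.0, 0.0]
contact_force: [-0.3, 0.4, -1.3]
gripper_width: 60.5
grasp_force: 7.6
```

Emit:
move_arm:
  fingers: [60.2,60.2]
  travel:
    - [0,0,1]
    - [0,0,1]
  dr:
    - [0,0,0]
    - [0,0,0]

```text
clock: 9.8
position: [673.7, -58.2, 264.5]
ee_rot: [1.0, 0.0, 0.0, 0.0]
contact_force: [0.5, -0.3, -0.5]
gripper_width: 60.2
grasp_force: 7.6
```

Emit:
move_arm:
  fingers: [60.2,60.2]
  travel:
    - [0,0,0.7]
    - [0,0,0.7]
  dr:
    - [0,0,0]
    - [0,0,0]

```text
clock: 10.0
position: [673.7, -58.2, 264.4]
ee_rot: [1.0, 0.0, 0.0, 0.0]
contact_force: [-0.9, 0.3, 3.7]
gripper_width: 60.4
grasp_force: 7.9
```

Emit:
move_arm:
  fingers: [61,62,64,70,72,72,72,78,78,78]
  travel:
    - [0,0,0]
    - [0,0,0]
    - [0,0,0]
    - [0,0,0]
    - [0,0,-10]
    - [0,0,-45]
    - [0,0,-75]
    - [-16,-48,-75]
    - [-31,-96,-75]
    - [-46,-144,-75]
  dr:
    - [0,0,0]
    - [0,0,0]
    - [0,0,0]
    - [0,0,0]
    - [0,0,0]
    - [0,0,0]
    - [0,0,0]
    - [0,0,0]
    - [0,0,0]
    - [0,0,0]

```text
clock: 11.0
position: [627.3, 85.7, 339.8]
ee_rot: [1.0, -0.001, 0.001, -0.0]
contact_force: [1.0, 0.2, -0.7]
gripper_width: 78.4
grasp_force: 0.0
```

Emit:
move_arm:
  fingers: [78,78,78,78,78,78,78]
  travel:
    - [-15,-48,0]
    - [-30,-96,0]
    - [-45,-144,0]
    - [-60,-186,20]
    - [-60,-186,60]
    - [-60,-186,90]
    - [-60,-186,90]
  dr:
    - [0,0,0]
    - [0,0,0]
    - [0,0,0]
    - [0,0,0]
    - [0,0,0]
    - [0,0,0]
    - [0,0,0]

```text
clock: 11.7
position: [566.3, 270.4, 244.5]
ee_rot: [1.0, 0.0, -0.004, 0.003]
contact_force: [-1.4, -0.2, -0.7]
gripper_width: 77.8
grasp_force: 0.0
```

```bash
python3 - <<'E'
from h import *
ims=snap('scene','s4');im=snap('top','t4')
s=arm.read_state();print(s['position'],s['gripper_width'],s['grasp_force'])
for g in [(237,202),(205,239)]: print(ring('top',im,g,54))
for g in [(355,258),(417,266)]: print(ring('scene',ims,g,54))
g=proj('top',[[673.6,-58.2,118]])[0];print('pan',ring('top',im,g,118))
b=cv2.imread('pics/s4.png')[140:310,200:460]
cv2.imwrite('pics/c4.png',cv2.resize(b,None,fx=3,fy=3,interpolation=cv2.INTER_CUBIC))
E
```

```text
[568.43442435 270.89182914 249.45094554] 77.94965956341947 0.0
(array([567.11127705, 270.46298133]), np.float64(-20.024600982666016))
(array([455.91386807, 364.24716201]), np.float64(-32.47713851928711))
(array([569.9021805, 274.1744225]), np.float64(-11.894329071044922))
(array([457.93568237, 369.36722492]), np.float64(-12.320121765136719))
pan (array([675.29277378, -58.59589925]), np.float64(-27.362098693847656))
```

View pics/c4.png

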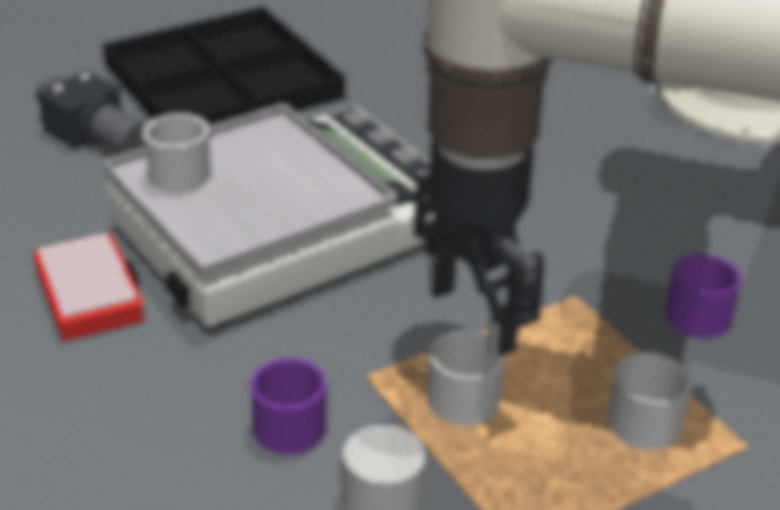

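The first sleeve stands at (177,150) on the pan. The fingers are over the next sleeve at (465,375).

Emit:
move_arm:
  fingers: [78,78,66,64,63,62,61.5,61,60.7,60.7]
  travel:
    - [0,0,25]
    - [0,0,48]
    - [0,0,48]
    - [0,0,48]
    - [0,0,48]
    - [0,0,48]
    - [0,0,48]
    - [0,0,48]
    - [0,0,48]
    - [0,0,48]
  dr:
    - [0,0,0]
    - [0,0,0]
    - [0,0,0]
    - [0,0,0]
    - [0,0,0]
    - [0,0,0]
    - [0,0,0]
    - [0,0,0]
    - [0,0,0]
    - [0,0,0]

```text
clock: 12.8
position: [568.3, 271.2, 201.6]
ee_rot: [1.0, 0.0, 0.001, -0.001]
contact_force: [0.2, 1.5, 4.8]
gripper_width: 60.6
grasp_force: 4.4
```

Emit:
move_arm:
  fingers: [60.4,60.2,60.2]
  travel:
    - [0,0,0]
    - [0,0,0]
    - [0,0,0]
  dr:
    - [0,0,0]
    - [0,0,0]
    - [0,0,0]

```text
clock: 13.1
position: [568.3, 271.2, 201.7]
ee_rot: [1.0, 0.0, 0.001, -0.001]
contact_force: [-0.6, 1.8, 6.6]
gripper_width: 60.5
grasp_force: 11.4
```

Emit:
move_arm:
  fingers: [60.4,60.5,60.5]
  travel:
    - [0,0,0]
    - [0,0,0]
    - [0,0,0]
  dr:
    - [0,0,0]
    - [0,0,0]
    - [0,0,0]

```text
clock: 13.4
position: [568.3, 271.2, 201.7]
ee_rot: [1.0, 0.0, 0.001, -0.001]
contact_force: [-0.2, 1.9, 6.9]
gripper_width: 60.5
grasp_force: 9.1
```

Emit:
move_arm:
  fingers: [60.6,60.6,60.6,60.6,60.6,60.6,60.6]
  travel:
    - [0,0,0]
    - [0,0,-3]
    - [0,0,-20]
    - [0,0,-50]
    - [0,0,-85]
    - [0,0,-110]
    - [0,0,-110]
  dr:
    - [0,0,0]
    - [0,0,0]
    - [0,0,0]
    - [0,0,0]
    - [0,0,0]
    - [0,0,0]
    - [0,0,0]

```text
clock: 14.1
position: [568.4, 270.8, 314.0]
ee_rot: [1.0, 0.0, 0.003, -0.002]
contact_force: [0.6, -0.2, -0.4]
gripper_width: 60.9
grasp_force: 6.8
```

Emit:
move_arm:
  fingers: [60.6,60.6,60.6,60.6,60.6,60.6,60.6,60.6,60.6,60.6]
  travel:
    - [6,14,0]
    - [18,42,0]
    - [32,76,0]
    - [46,110,0]
    - [60,144,0]
    - [74,176,0]
    - [86,204,0]
    - [95,223,0]
    - [98,230,0]
    - [98,230,10]
  dr:
    - [0,0,0]
    - [0,0,0]
    - [0,0,0]
    - [0,0,0]
    - [0,0,0]
    - [0,0,0]
    - [0,0,0]
    - [0,0,0]
    - [0,0,0]
    - [0,0,0]

```text
clock: 15.1
position: [666.1, 39.3, 299.7]
ee_rot: [1.0, -0.001, -0.0, 0.0]
contact_force: [-0.4, 0.4, -0.5]
gripper_width: 60.4
grasp_force: 6.8
```

Emit:
move_arm:
  fingers: [60.6,60.6,60.6,60.6,60.6,60.6,60.6]
  travel:
    - [0,0,10]
    - [0,0,20]
    - [0,0,27]
    - [0,0,31]
    - [0,0,33.5]
    - [0,0,34.5]
    - [0,0,34.5]
  dr:
    - [0,0,0]
    - [0,0,0]
    - [0,0,0]
    - [0,0,0]
    - [0,0,0]
    - [0,0,0]
    - [0,0,0]

```text
clock: 15.8
position: [666.0, 40.8, 266.3]
ee_rot: [1.0, 0.0, 0.0, -0.0]
contact_force: [1.2, -0.5, -2.2]
gripper_width: 60.8
grasp_force: 6.8
```

Emit:
move_arm:
  fingers: [60.6,60.6]
  travel:
    - [0,0,1]
    - [0,0,1]
  dr:
    - [0,0,0]
    - [0,0,0]

```text
clock: 16.0
position: [666.1, 40.8, 265.8]
ee_rot: [1.0, 0.0, 0.001, -0.0]
contact_force: [-0.3, 0.3, 1.3]
gripper_width: 60.6
grasp_force: 6.9
```

Emit:
move_arm:
  fingers: [61.5,63,66,72,72,72,72,78,78,78]
  travel:
    - [0,0,0]
    - [0,0,0]
    - [0,0,0]
    - [0,0,0]
    - [0,0,-10]
    - [0,0,-45]
    - [0,0,-75]
    - [-26,-40,-75]
    - [-52,-80,-75]
    - [-78,-120,-75]
  dr:
    - [0,0,0]
    - [0,0,0]
    - [0,0,0]
    - [0,0,0]
    - [0,0,0]
    - [0,0,0]
    - [0,0,0]
    - [0,0,0]
    - [0,0,0]
    - [0,0,0]

```text
clock: 17.0
position: [587.0, 161.5, 341.3]
ee_rot: [1.0, -0.001, 0.001, -0.0]
contact_force: [0.6, 0.3, -0.2]
gripper_width: 78.2
grasp_force: 0.0
```

Emit:
move_arm:
  fingers: [78,78,78,78,78,78,78,78]
  travel:
    - [-26,-40,0]
    - [-52,-80,0]
    - [-78,-121,0]
    - [-104,-162,0]
    - [-131,-205,0]
    - [-131,-205,40]
    - [-131,-205,60]
    - [-131,-205,60]
  dr:
    - [0,0,0]
    - [0,0,0]
    - [0,0,0]
    - [0,0,0]
    - [0,0,0]
    - [0,0,0]
    - [0,0,0]
    - [0,0,0]

```text
clock: 17.8
position: [455.8, 365.5, 277.6]
ee_rot: [1.0, 0.0, -0.002, 0.002]
contact_force: [-0.8, 0.0, -0.3]
gripper_width: 77.9
grasp_force: 0.0
```

```bash
python3 - <<'E'
from h import *
ims=snap('scene','s5');im=snap('top','t5')
s=arm.read_state();print(s['position'],s['gripper_width'],s['grasp_force'])
print(ring('top',im,(205,239),54),ring('scene',ims,(417,266),54))
for X in [[673.6,-58.2,118],[666,41,118]]: print('pan',ring('top',im,proj('top',[X])[0],118))
b=cv2.imread('pics/s5.png')[140:310,200:460]
cv2.imwrite('pics/c5.png',cv2.resize(b,None,fx=3,fy=3,interpolation=cv2.INTER_CUBIC))
E
```

```text
[457.28751996 365.96214417 281.02260278] 77.57196715188319 0.0
(array([456.78745719, 363.35456399]), np.float64(-18.40871810913086)) (array([457.76110568, 369.10429954]), np.float64(-19.002151489257812))
pan (array([675.31683311, -58.5212471 ]), np.float64(-27.25733184814453))
pan (array([667.63389456,  41.06465894]), np.float64(-24.85076904296875))
```

View pics/c5.png

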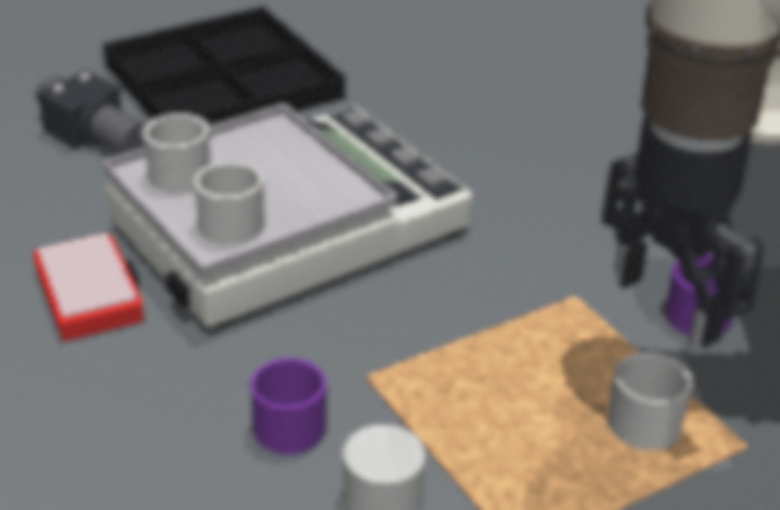

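Two sleeves stand on the pan at (177,150) and (230,203). The last one is still at (650,400), under the gripper.

Emit:
move_arm:
  fingers: [78,78,78,66,64,63,62,61.5,61.2,61]
  travel:
    - [0,0,30]
    - [0,0,60]
    - [0,0,79.5]
    - [0,0,79.5]
    - [0,0,79.5]
    - [0,0,79.5]
    - [0,0,79.5]
    - [0,0,79.5]
    - [0,0,79.5]
    - [0,0,79.5]
  dr:
    - [0,0,0]
    - [0,0,0]
    - [0,0,0]
    - [0,0,0]
    - [0,0,0]
    - [0,0,0]
    - [0,0,0]
    - [0,0,0]
    - [0,0,0]
    - [0,0,0]

```text
clock: 18.9
position: [457.0, 366.1, 201.1]
ee_rot: [1.0, 0.0, 0.001, -0.001]
contact_force: [-0.0, 0.4, 0.2]
gripper_width: 61.1
grasp_force: 0.5
```

Emit:
move_arm:
  fingers: [60.8,60.6,60.6]
  travel:
    - [0,0,0]
    - [0,0,0]
    - [0,0,0]
  dr:
    - [0,0,0]
    - [0,0,0]
    - [0,0,0]

```text
clock: 19.2
position: [457.0, 366.1, 200.9]
ee_rot: [1.0, 0.0, 0.0, -0.0]
contact_force: [-0.3, 1.3, 3.3]
gripper_width: 60.5
grasp_force: 2.7
```

Emit:
move_arm:
  fingers: [60.35,60.35]
  travel:
    - [0,0,0]
    - [0,0,0]
  dr:
    - [0,0,0]
    - [0,0,0]

```text
clock: 19.4
position: [457.0, 366.0, 200.9]
ee_rot: [1.0, 0.0, 0.0, -0.001]
contact_force: [-0.8, 1.8, 4.5]
gripper_width: 60.7
grasp_force: 5.8
```

Emit:
move_arm:
  fingers: [60.35,60.35,60.35,60.35,60.35,60.35]
  travel:
    - [0,0,-3]
    - [0,0,-20]
    - [0,0,-50]
    - [0,0,-85]
    - [0,0,-110]
    - [0,0,-110]
  dr:
    - [0,0,0]
    - [0,0,0]
    - [0,0,0]
    - [0,0,0]
    - [0,0,0]
    - [0,0,0]

```text
clock: 20.0
position: [457.3, 365.8, 313.9]
ee_rot: [1.0, 0.0, 0.002, -0.002]
contact_force: [0.1, 0.8, -1.0]
gripper_width: 60.5
grasp_force: 5.8
```

Emit:
move_arm:
  fingers: [60.35,60.35,60.35,60.35,60.35,60.35,60.35,60.35,60.35,60.35]
  travel:
    - [4,14,0]
    - [13,42,0]
    - [25,78,0]
    - [37,116,0]
    - [49,154,0]
    - [61,192,0]
    - [73,230,0]
    - [85,268,0]
    - [97,304,0]
    - [107,335,0]
  dr:
    - [0,0,0]
    - [0,0,0]
    - [0,0,0]
    - [0,0,0]
    - [0,0,0]
    - [0,0,0]
    - [0,0,0]
    - [0,0,0]
    - [0,0,0]
    - [0,0,0]

```text
clock: 21.0
position: [563.1, 27.8, 308.2]
ee_rot: [1.0, -0.001, -0.003, 0.001]
contact_force: [0.8, 0.1, -0.8]
gripper_width: 60.5
grasp_force: 5.9
```

Emit:
move_arm:
  fingers: [60.35,60.35,60.35,60.35,60.35,60.35,60.35,60.35,60.35,60.35]
  travel:
    - [12,36,0]
    - [16,46.5,0]
    - [16,46.5,5]
    - [16,46.5,15]
    - [16,46.5,25]
    - [16,46.5,30]
    - [16,46.5,34]
    - [16,46.5,36]
    - [16,46.5,37]
    - [16,46.5,37]
  dr:
    - [0,0,0]
    - [0,0,0]
    - [0,0,0]
    - [0,0,0]
    - [0,0,0]
    - [0,0,0]
    - [0,0,0]
    - [0,0,0]
    - [0,0,0]
    - [0,0,0]

```text
clock: 22.0
position: [580.0, -15.6, 273.7]
ee_rot: [1.0, 0.0, 0.0, -0.0]
contact_force: [0.3, -0.1, -0.8]
gripper_width: 60.6
grasp_force: 5.9
```

Emit:
move_arm:
  fingers: [60.35,60.35,60.35,60.35,60.35]
  travel:
    - [0,0,3]
    - [0,0,5.5]
    - [0,0,7]
    - [0,0,7.5]
    - [0,0,7.5]
  dr:
    - [0,0,0]
    - [0,0,0]
    - [0,0,0]
    - [0,0,0]
    - [0,0,0]

```text
clock: 22.5
position: [579.9, -15.9, 265.9]
ee_rot: [1.0, 0.0, -0.0, 0.0]
contact_force: [-0.4, 0.4, -1.1]
gripper_width: 59.9
grasp_force: 5.9
```

Emit:
move_arm:
  fingers: [60.35,60.35]
  travel:
    - [0,0,1]
    - [0,0,1]
  dr:
    - [0,0,0]
    - [0,0,0]

```text
clock: 22.7
position: [580.0, -15.8, 265.1]
ee_rot: [1.0, 0.0, 0.0, 0.0]
contact_force: [0.5, -0.1, -0.8]
gripper_width: 60.3
grasp_force: 5.9
```

Emit:
move_arm:
  fingers: [60.35,60.35]
  travel:
    - [0,0,0.8]
    - [0,0,0.8]
  dr:
    - [0,0,0]
    - [0,0,0]

```text
clock: 22.9
position: [580.0, -15.8, 264.9]
ee_rot: [1.0, 0.0, 0.0, 0.0]
contact_force: [-1.7, -0.4, 4.4]
gripper_width: 60.3
grasp_force: 6.1
```

Emit:
move_arm:
  fingers: [61.5,63,66,72,72,72,72,40,0,0]
  travel:
    - [0,0,0]
    - [0,0,0]
    - [0,0,0]
    - [0,0,0]
    - [0,0,-10]
    - [0,0,-45]
    - [0,0,-75]
    - [-40,26,-75]
    - [-80,52,-75]
    - [-113,73.5,-75]
  dr:
    - [0,0,0]
    - [0,0,0]
    - [0,0,0]
    - [0,0,0]
    - [0,0,0]
    - [0,0,0]
    - [0,0,0]
    - [0,0,0]
    - [0,0,0]
    - [0,0,0]

```text
clock: 23.9
position: [465.0, -90.1, 340.0]
ee_rot: [1.0, 0.0, 0.0, -0.0]
contact_force: [-0.5, -0.8, -0.3]
gripper_width: 29.0
grasp_force: 0.0
```

Emit:
move_arm:
  fingers: [0,0,0,0,0]
  travel:
    - [0,0,0]
    - [0,0,40]
    - [0,0,80]
    - [0,0,93]
    - [0,0,93]
  dr:
    - [0,0,0]
    - [0,0,0]
    - [0,0,0]
    - [0,0,0]
    - [0,0,0]

```text
clock: 24.4
position: [466.9, -89.2, 244.7]
ee_rot: [1.0, 0.0, -0.002, 0.0]
contact_force: [0.4, -0.4, -0.3]
gripper_width: 0.1
grasp_force: 0.0
```

```bash
python3 - <<'E'
from h import *
ims=snap('scene','s6');im=snap('top','t6')
s=arm.read_state();print(s['position'],s['gripper_width'],s['grasp_force'])
for X in [[673.6,-58.2,118],[666,41,118],[580,-15.5,118]]: print('pan',ring('top',im,proj('top',[X])[0],118))
b=cv2.imread('pics/s6.png')[130:260,220:380]
cv2.imwrite('pics/c6.png',cv2.resize(b,None,fx=4,fy=4,interpolation=cv2.INTER_CUBIC))
E
```

```text
[467.93396892 -89.13101609 246.98854177] -0.00930718934031265 0.0
pan (array([675.27472415, -58.50570652]), np.float64(-26.784561157226562))
pan (array([667.70611211,  41.14360335]), np.float64(-24.386123657226562))
pan (array([581.30296719, -15.80635494]), np.float64(-22.28876495361328))
```

View pics/c6.png

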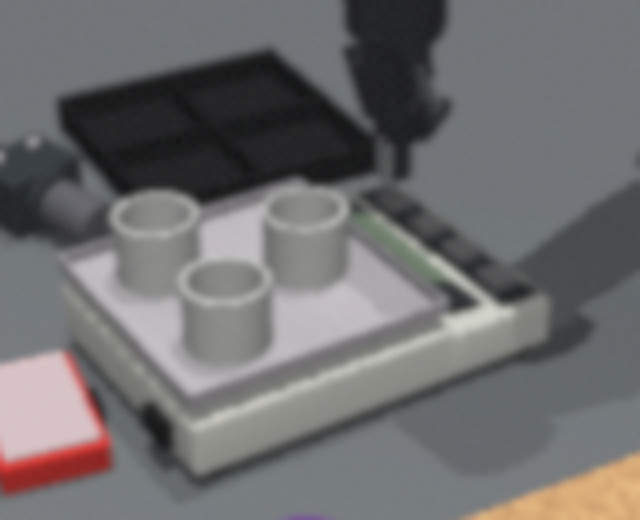

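All three sleeves stand on the pan at (155,240), (225,310) and (305,235). The closed fingertips are above the right-end key at (390,195), so I'll press record.

Emit:
move_arm:
  fingers: [0,0,0,0,0,0,0,0]
  travel:
    - [0,0,9]
    - [0,0,14]
    - [0,0,17]
    - [0,0,19]
    - [0,0,19.8]
    - [0,0,19.8]
    - [0,0,19.8]
    - [0,0,19.8]
  dr:
    - [0,0,0]
    - [0,0,0]
    - [0,0,0]
    - [0,0,0]
    - [0,0,0]
    - [0,0,0]
    - [0,0,0]
    - [0,0,0]

```text
clock: 25.3
position: [467.3, -89.2, 227.4]
ee_rot: [1.0, 0.0, 0.001, 0.0]
contact_force: [-1.5, 1.4, 7.3]
gripper_width: -0.1
grasp_force: 3.6
```

Emit:
move_arm:
  fingers: [0,0,0]
  travel:
    - [0,0,0.7]
    - [0,0,0.7]
    - [0,0,0.7]
  dr:
    - [0,0,0]
    - [0,0,0]
    - [0,0,0]

```text
clock: 25.6
position: [467.3, -89.2, 227.3]
ee_rot: [1.0, 0.001, 0.001, 0.0]
contact_force: [-2.2, 2.4, 11.5]
gripper_width: -0.2
grasp_force: 6.0
```

Emit:
move_arm:
  fingers: [0,0,40,76,76,76,76,76,76,76]
  travel:
    - [0,0,-40]
    - [0,0,-80]
    - [0,0,-115]
    - [38,-25,-115]
    - [76,-49,-115]
    - [113,-73.5,-115]
    - [113,-73.5,-115]
    - [113,-73.5,-85]
    - [113,-73.5,-55]
    - [113,-73.5,-55]
  dr:
    - [0,0,0]
    - [0,0,0]
    - [0,0,0]
    - [0,0,0]
    - [0,0,0]
    - [0,0,0]
    - [0,0,0]
    - [0,0,0]
    - [0,0,0]
    - [0,0,0]

```text
clock: 26.6
position: [577.9, -16.3, 276.4]
ee_rot: [1.0, -0.0, -0.005, 0.001]
contact_force: [-0.4, 0.4, -0.6]
gripper_width: 75.7
grasp_force: 0.0
```

```bash
python3 - <<'E'
from h import *
im=snap('top','t7');ims=snap('scene','s7')
s=arm.read_state();print(s['position'],s['gripper_width'])
# holes of compartments: fit tray: project model walls & maximise? use dark-edge points
b=cv2.imread('pics/t7.png')[130:260,300:480]
cv2.imwrite('pics/c7.png',cv2.resize(b,None,fx=4.4,fy=4.4,interpolation=cv2.INTER_CUBIC))
for X in [[673.6,-58.2,118],[666,41,118],[580,-15.5,118]]: print('pan',ring('top',im,proj('top',[X])[0],118))
E
```

```text
[579.89201494 -16.0535073  280.83977953] 75.91967769332575
pan (array([675.44848022, -58.79454346]), np.float64(-13.32765007019043))
pan (array([667.32855907,  40.92329997]), np.float64(-12.598640441894531))
pan (array([580.21699918, -17.72406026]), np.float64(-6.993419647216797))
```

View pics/c7.png

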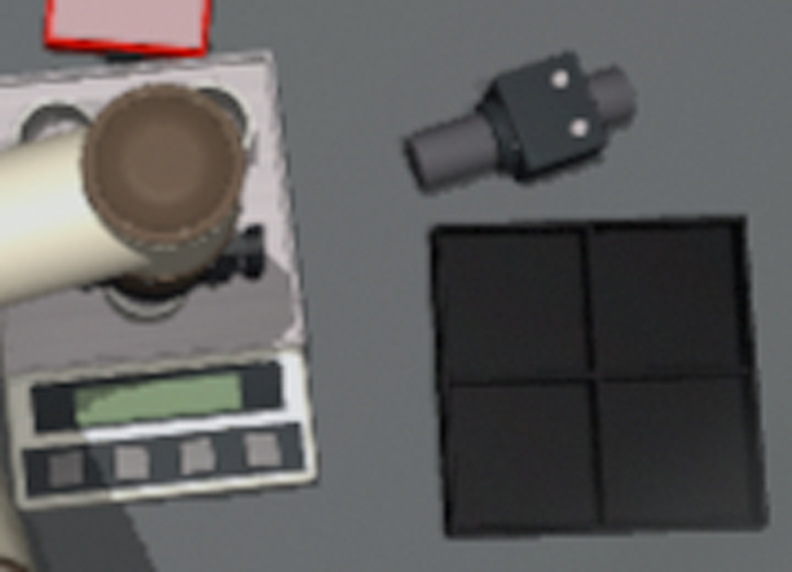

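The tray's divider cross is at crop (591,378), and its four compartments are empty. Two pan sleeves are visible at (55,130) and (225,120), and the gripper is over the front one at (145,300).

```bash
python3 - <<'E'
from h import *
f=lambda p:np.array(p,float)/4.4-.4+[300,130]
c=at('top',f([(431,229),(745,217),(766,528),(446,537),(591,378)]),30);print(c,c[:4].mean(0))
E
```

```text
[[ 616.10153223 -214.74831101   30.        ]
 [ 618.69568897 -431.27034297   30.        ]
 [ 404.9325352  -430.78715121   30.        ]
 [ 404.23751118 -214.7049451    30.        ]
 [ 509.82795781 -318.95538655   30.        ]] [ 510.9918169  -322.87768757   30.        ]
```

Emit:
move_arm:
  fingers: [76,68,64,63,62,61.5,61.2,61]
  travel:
    - [0,0,15.5]
    - [0,0,15.5]
    - [0,0,15.5]
    - [0,0,15.5]
    - [0,0,15.5]
    - [0,0,15.5]
    - [0,0,15.5]
    - [0,0,15.5]
  dr:
    - [0,0,0]
    - [0,0,0]
    - [0,0,0]
    - [0,0,0]
    - [0,0,0]
    - [0,0,0]
    - [0,0,0]
    - [0,0,0]

```text
clock: 27.5
position: [580.0, -15.8, 265.3]
ee_rot: [1.0, 0.0, 0.0, -0.0]
contact_force: [-0.9, -0.4, 0.2]
gripper_width: 60.9
grasp_force: 0.0
```

Emit:
move_arm:
  fingers: [60.8,60.6,60.6]
  travel:
    - [0,0,0]
    - [0,0,0]
    - [0,0,0]
  dr:
    - [0,0,0]
    - [0,0,0]
    - [0,0,0]

```text
clock: 27.8
position: [580.0, -15.8, 265.4]
ee_rot: [1.0, 0.0, 0.0, 0.0]
contact_force: [-0.7, -0.2, 1.1]
gripper_width: 60.7
grasp_force: 2.5
```

Emit:
move_arm:
  fingers: [60.35,60.3,60.3]
  travel:
    - [0,0,0]
    - [0,0,0]
    - [0,0,0]
  dr:
    - [0,0,0]
    - [0,0,0]
    - [0,0,0]

```text
clock: 28.1
position: [580.0, -15.8, 265.4]
ee_rot: [1.0, 0.0, 0.0, 0.0]
contact_force: [-1.1, -0.0, 3.5]
gripper_width: 60.4
grasp_force: 6.4
```

Emit:
move_arm:
  fingers: [60.3,60.3,60.3,60.3,60.3,60.3,60.3,60.3,60.3,60.3]
  travel:
    - [0,0,-3]
    - [0,0,-20]
    - [0,0,-42]
    - [0,0,-50]
    - [-6,18,-50]
    - [-18,52,-50]
    - [-31,92,-50]
    - [-45,132,-50]
    - [-58,172,-50]
    - [-72,212,-50]
  dr:
    - [0,0,0]
    - [0,0,0]
    - [0,0,0]
    - [0,0,0]
    - [0,0,0]
    - [0,0,0]
    - [0,0,0]
    - [0,0,0]
    - [0,0,0]
    - [0,0,0]

```text
clock: 29.1
position: [506.3, -229.7, 314.0]
ee_rot: [1.0, -0.0, -0.001, -0.0]
contact_force: [0.4, -0.1, -1.2]
gripper_width: 60.6
grasp_force: 6.4
```

Emit:
move_arm:
  fingers: [60.3,60.3,60.3,60.3,60.3,60.3,60.3,60.3,60.3,60.3]
  travel:
    - [-14,40,0]
    - [-27,80,0]
    - [-39,115,0]
    - [-47,138,0]
    - [-49,145.5,10]
    - [-49,145.5,35]
    - [-49,145.5,60]
    - [-49,145.5,80]
    - [-49,145.5,90]
    - [-49,145.5,90]
  dr:
    - [0,0,0]
    - [0,0,0]
    - [0,0,0]
    - [0,0,0]
    - [0,0,0]
    - [0,0,0]
    - [0,0,0]
    - [0,0,0]
    - [0,0,0]
    - [0,0,0]

```text
clock: 30.1
position: [458.2, -372.8, 222.9]
ee_rot: [1.0, 0.0, -0.002, -0.001]
contact_force: [0.5, -0.0, -1.0]
gripper_width: 60.2
grasp_force: 6.4
```

Emit:
move_arm:
  fingers: [60.3,60.3,60.3,60.3,60.3,60.3,60.3]
  travel:
    - [0,0,8]
    - [0,0,15]
    - [0,0,19]
    - [0,0,21]
    - [0,0,22]
    - [0,0,23]
    - [0,0,23]
  dr:
    - [0,0,0]
    - [0,0,0]
    - [0,0,0]
    - [0,0,0]
    - [0,0,0]
    - [0,0,0]
    - [0,0,0]

```text
clock: 30.8
position: [459.1, -373.4, 202.3]
ee_rot: [1.0, 0.0, 0.0, 0.0]
contact_force: [-0.8, -0.5, -1.2]
gripper_width: 60.5
grasp_force: 6.4
```

Emit:
move_arm:
  fingers: [60.3,60.3,60.3]
  travel:
    - [0,0,1]
    - [0,0,1.3]
    - [0,0,1.3]
  dr:
    - [0,0,0]
    - [0,0,0]
    - [0,0,0]

```text
clock: 31.1
position: [459.2, -373.4, 201.4]
ee_rot: [1.0, 0.0, 0.0, 0.0]
contact_force: [-0.0, 1.2, 2.6]
gripper_width: 60.3
grasp_force: 6.6
```

Emit:
move_arm:
  fingers: [61.5,63,65,66,66,66,66,74,74,74]
  travel:
    - [0,0,0]
    - [0,0,0]
    - [0,0,0]
    - [0,0,-5]
    - [0,0,-30]
    - [0,0,-75]
    - [0,0,-120]
    - [27,-40,-120]
    - [55,-80,-120]
    - [82,-120,-120]
  dr:
    - [0,0,0]
    - [0,0,0]
    - [0,0,0]
    - [0,0,0]
    - [0,0,0]
    - [0,0,0]
    - [0,0,0]
    - [0,0,0]
    - [0,0,0]
    - [0,0,0]

```text
clock: 32.1
position: [541.4, -252.2, 322.1]
ee_rot: [1.0, -0.001, 0.001, 0.0]
contact_force: [0.5, -1.2, 0.3]
gripper_width: 74.0
grasp_force: 0.0
```

Emit:
move_arm:
  fingers: [74,74,74,74,74,74,74]
  travel:
    - [27,-40,0]
    - [54,-80,0]
    - [82,-120,0]
    - [110,-160,0]
    - [132.5,-195.3,0]
    - [132.5,-195.3,15]
    - [132.5,-195.3,15]
  dr:
    - [0,0,0]
    - [0,0,0]
    - [0,0,0]
    - [0,0,0]
    - [0,0,0]
    - [0,0,0]
    - [0,0,0]

```text
clock: 32.8
position: [673.2, -56.5, 303.6]
ee_rot: [1.0, 0.001, -0.002, -0.0]
contact_force: [0.1, 0.4, -0.7]
gripper_width: 73.7
grasp_force: 0.0
```

```bash
python3 - <<'E'
from h import *
im=snap('top','t8');ims=snap('scene','s8')
s=arm.read_state();print(s['position'],s['gripper_width'])
b=cv2.imread('pics/s8.png')[130:260,200:360]
cv2.imwrite('pics/c8.png',cv2.resize(b,None,fx=4,fy=4,interpolation=cv2.INTER_CUBIC))
print('tray',ring('top',im,proj('top',[[459,-373.5,54]])[0],54))
for X in [[673.6,-58.2,118],[666,41,118]]: print('pan',ring('top',im,proj('top',[X])[0],118),ring('scene',ims,proj('scene',[X])[0],118))
E
```

```text
[673.17312508 -58.25673912 305.81497633] 73.94996418559562
tray (array([ 458.48387557, -372.79123566]), np.float64(-55.65269470214844))
pan (array([675.22936703, -59.88186738]), np.float64(-5.986499786376953)) (array([675.84829102, -56.4479248 ]), np.float64(-4.680450439453125))
pan (array([667.49621706,  39.23192565]), np.float64(-7.92559814453125)) (array([665.98792434,  40.75410831]), np.float64(-6.00152587890625))
```

View pics/c8.png

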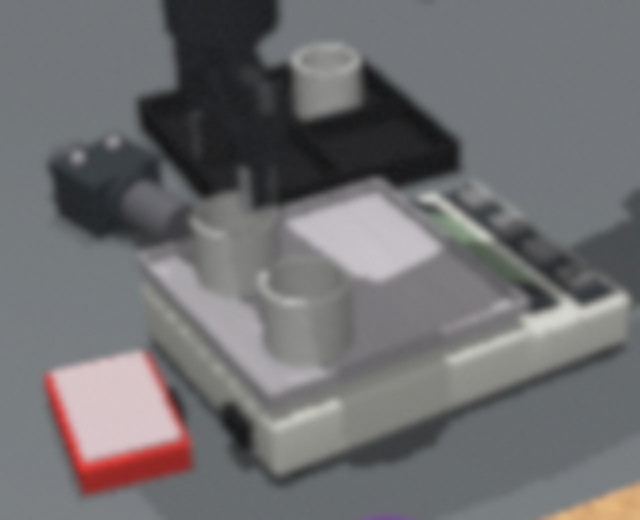

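One sleeve stands in the tray at (328,80). The pan holds two, at (230,250) and (305,310), and the fingers are above the far one. I'll grip it.

Emit:
move_arm:
  fingers: [74,74,68,64,63,62,61.5,61.2,61]
  travel:
    - [0,0,20]
    - [0,0,40.7]
    - [0,0,40.7]
    - [0,0,40.7]
    - [0,0,40.7]
    - [0,0,40.7]
    - [0,0,40.7]
    - [0,0,40.7]
    - [0,0,40.7]
  dr:
    - [0,0,0]
    - [0,0,0]
    - [0,0,0]
    - [0,0,0]
    - [0,0,0]
    - [0,0,0]
    - [0,0,0]
    - [0,0,0]
    - [0,0,0]

```text
clock: 33.8
position: [673.5, -58.0, 265.5]
ee_rot: [1.0, 0.0, 0.0, 0.0]
contact_force: [-0.2, 0.9, -0.7]
gripper_width: 60.9
grasp_force: 0.2
```

Emit:
move_arm:
  fingers: [60.8,60.6,60.5,60.5]
  travel:
    - [0,0,0]
    - [0,0,0]
    - [0,0,0]
    - [0,0,0]
  dr:
    - [0,0,0]
    - [0,0,0]
    - [0,0,0]
    - [0,0,0]

```text
clock: 34.2
position: [673.5, -58.0, 265.4]
ee_rot: [1.0, 0.0, 0.0, 0.0]
contact_force: [-0.2, -0.8, 2.5]
gripper_width: 60.5
grasp_force: 2.4
```

Emit:
move_arm:
  fingers: [60.3,60.25,60.25]
  travel:
    - [0,0,0]
    - [0,0,0]
    - [0,0,0]
  dr:
    - [0,0,0]
    - [0,0,0]
    - [0,0,0]

```text
clock: 34.5
position: [673.5, -58.1, 265.5]
ee_rot: [1.0, 0.0, 0.0, 0.0]
contact_force: [-0.4, -1.4, 2.6]
gripper_width: 59.9
grasp_force: 5.5
```

Emit:
move_arm:
  fingers: [60.25,60.25,60.25,60.25,60.25,60.25,60.25,60.25,60.25,60.25]
  travel:
    - [0,0,-3]
    - [0,0,-20]
    - [0,0,-42]
    - [0,0,-55]
    - [-6,16,-55]
    - [-17,50,-55]
    - [-31,90,-55]
    - [-45,130,-55]
    - [-58,170,-55]
    - [-72,210,-55]
  dr:
    - [0,0,0]
    - [0,0,0]
    - [0,0,0]
    - [0,0,0]
    - [0,0,0]
    - [0,0,0]
    - [0,0,0]
    - [0,0,0]
    - [0,0,0]
    - [0,0,0]

```text
clock: 35.5
position: [600.0, -269.9, 319.0]
ee_rot: [1.0, -0.0, -0.001, -0.001]
contact_force: [0.2, -0.5, -0.7]
gripper_width: 60.4
grasp_force: 5.5
```

Emit:
move_arm:
  fingers: [60.25,60.25,60.25,60.25,60.25,60.25,60.25,60.25,60.25,60.25]
  travel:
    - [-13,38,0]
    - [-25,73,0]
    - [-34,98,0]
    - [-36.5,105.5,5]
    - [-36.5,105.5,20]
    - [-36.5,105.5,45]
    - [-36.5,105.5,70]
    - [-36.5,105.5,88]
    - [-36.5,105.5,100]
    - [-36.5,105.5,104]
  dr:
    - [0,0,0]
    - [0,0,0]
    - [0,0,0]
    - [0,0,0]
    - [0,0,0]
    - [0,0,0]
    - [0,0,0]
    - [0,0,0]
    - [0,0,0]
    - [0,0,0]

```text
clock: 36.5
position: [564.4, -373.0, 213.9]
ee_rot: [1.0, 0.0, -0.002, -0.001]
contact_force: [0.3, -0.6, -0.2]
gripper_width: 60.2
grasp_force: 5.5
```

Emit:
move_arm:
  fingers: [60.25,60.25,60.25,60.25,60.25,60.25]
  travel:
    - [0,0,5]
    - [0,0,9]
    - [0,0,12]
    - [0,0,13.5]
    - [0,0,14.3]
    - [0,0,14.3]
  dr:
    - [0,0,0]
    - [0,0,0]
    - [0,0,0]
    - [0,0,0]
    - [0,0,0]
    - [0,0,0]

```text
clock: 37.1
position: [565.0, -373.5, 202.1]
ee_rot: [1.0, 0.0, 0.0, 0.0]
contact_force: [-0.4, 0.7, -0.9]
gripper_width: 60.5
grasp_force: 5.5
```

Emit:
move_arm:
  fingers: [60.25,60.25,60.25]
  travel:
    - [0,0,0.8]
    - [0,0,1.1]
    - [0,0,1.1]
  dr:
    - [0,0,0]
    - [0,0,0]
    - [0,0,0]

```text
clock: 37.4
position: [565.2, -373.5, 201.5]
ee_rot: [1.0, 0.0, 0.0, 0.0]
contact_force: [-1.1, 1.1, 2.1]
gripper_width: 60.5
grasp_force: 5.7
```

Emit:
move_arm:
  fingers: [61.5,63,65,66,66,66,66,74,74,74]
  travel:
    - [0,0,0]
    - [0,0,0]
    - [0,0,0]
    - [0,0,-5]
    - [0,0,-30]
    - [0,0,-75]
    - [0,0,-120]
    - [11,-46,-120]
    - [22,-92,-120]
    - [33,-138,-120]
  dr:
    - [0,0,0]
    - [0,0,0]
    - [0,0,0]
    - [0,0,0]
    - [0,0,0]
    - [0,0,0]
    - [0,0,0]
    - [0,0,0]
    - [0,0,0]
    - [0,0,0]

```text
clock: 38.4
position: [597.9, -234.4, 321.8]
ee_rot: [1.0, -0.001, 0.001, 0.0]
contact_force: [0.6, -0.1, 0.2]
gripper_width: 73.7
grasp_force: 0.0
```

Emit:
move_arm:
  fingers: [74,74,74,74,74,74,74,74,74]
  travel:
    - [11,-46,0]
    - [22,-92,0]
    - [33,-138,0]
    - [44,-184,0]
    - [55,-230,0]
    - [66,-274,0]
    - [68,-276.5,0]
    - [68,-276.5,15]
    - [68,-276.5,15]
  dr:
    - [0,0,0]
    - [0,0,0]
    - [0,0,0]
    - [0,0,0]
    - [0,0,0]
    - [0,0,0]
    - [0,0,0]
    - [0,0,0]
    - [0,0,0]

```text
clock: 39.3
position: [665.2, 41.0, 303.9]
ee_rot: [1.0, 0.0, -0.002, 0.0]
contact_force: [-0.5, -0.2, 0.1]
gripper_width: 73.6
grasp_force: 0.0
```

```bash
python3 - <<'E'
from h import *
im=snap('top','t9');ims=snap('scene','s9')
s=arm.read_state();print(s['position'],s['gripper_width'])
b=cv2.imread('pics/s9.png')[130:260,200:360]
cv2.imwrite('pics/c9.png',cv2.resize(b,None,fx=4,fy=4,interpolation=cv2.INTER_CUBIC))
for X in [[459,-373.5,54],[565,-373.5,54]]: print('tray',ring('top',im,proj('top',[X])[0],54))
for X in [[666,41,118]]: print('pan',ring('top',im,proj('top',[X])[0],118),ring('scene',ims,proj('scene',[X])[0],118))
E
```

```text
[665.83142341  40.32194171 305.83331276] 73.8348114794542
tray (array([ 458.43116486, -372.78927807]), np.float64(-56.048954010009766))
tray (array([ 565.26488757, -372.84840784]), np.float64(-59.81344985961914))
pan (array([680.38696194,  50.46092033]), np.float64(-5.941244125366211)) (array([650.55851781,  24.78462005]), np.float64(-4.625236511230469))
```

View pics/c9.png

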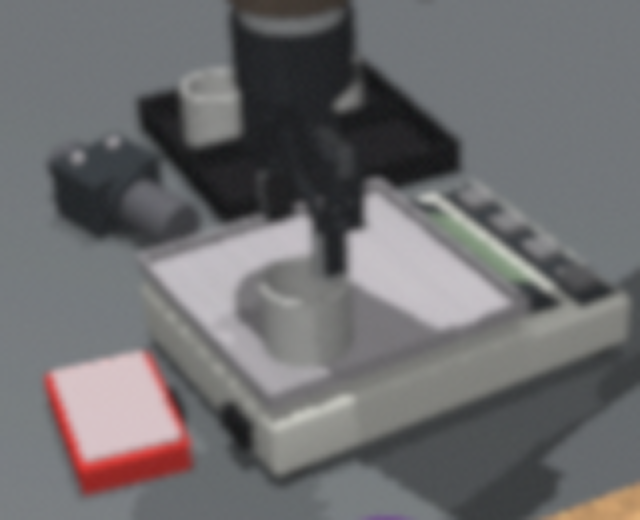

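The last pan sleeve is at (305,315), unmoved and under the fingers. Two sleeves stand in the tray.

Emit:
move_arm:
  fingers: [74,74,68,64,63,62,61.5,61.2,61]
  travel:
    - [0,0,20]
    - [0,0,40.3]
    - [0,0,40.3]
    - [0,0,40.3]
    - [0,0,40.3]
    - [0,0,40.3]
    - [0,0,40.3]
    - [0,0,40.3]
    - [0,0,40.3]
  dr:
    - [0,0,0]
    - [0,0,0]
    - [0,0,0]
    - [0,0,0]
    - [0,0,0]
    - [0,0,0]
    - [0,0,0]
    - [0,0,0]
    - [0,0,0]

```text
clock: 40.3
position: [666.1, 40.9, 266.1]
ee_rot: [1.0, 0.0, 0.0, 0.0]
contact_force: [-0.6, -0.5, 2.0]
gripper_width: 61.3
grasp_force: 1.1
```

Emit:
move_arm:
  fingers: [60.8,60.6,60.5,60.5]
  travel:
    - [0,0,0]
    - [0,0,0]
    - [0,0,0]
    - [0,0,0]
  dr:
    - [0,0,0]
    - [0,0,0]
    - [0,0,0]
    - [0,0,0]

```text
clock: 40.7
position: [666.1, 40.9, 266.2]
ee_rot: [1.0, 0.0, 0.0, 0.0]
contact_force: [-0.5, -1.7, 5.0]
gripper_width: 60.6
grasp_force: 6.9
```

Emit:
move_arm:
  fingers: [60.5,60.5,60.5,60.5,60.5,60.5,60.5,60.5,60.5,60.5]
  travel:
    - [0,0,-3]
    - [0,0,-20]
    - [0,0,-42]
    - [0,0,-55]
    - [-6,16,-55]
    - [-16,50,-55]
    - [-29,90,-55]
    - [-43,130,-55]
    - [-56,170,-55]
    - [-69,210,-55]
  dr:
    - [0,0,0]
    - [0,0,0]
    - [0,0,0]
    - [0,0,0]
    - [0,0,0]
    - [0,0,0]
    - [0,0,0]
    - [0,0,0]
    - [0,0,0]
    - [0,0,0]

```text
clock: 41.7
position: [595.3, -170.8, 319.1]
ee_rot: [1.0, -0.0, -0.001, -0.0]
contact_force: [0.6, -1.2, -0.7]
gripper_width: 60.5
grasp_force: 7.0
```

Emit:
move_arm:
  fingers: [60.5,60.5,60.5,60.5,60.5,60.5,60.5,60.5,60.5,60.5]
  travel:
    - [-12,38,0]
    - [-23,72,0]
    - [-30,93,0]
    - [-32,98.5,5]
    - [-32,98.5,20]
    - [-32,98.5,45]
    - [-32,98.5,70]
    - [-32,98.5,88]
    - [-32,98.5,100]
    - [-32,98.5,104]
  dr:
    - [0,0,0]
    - [0,0,0]
    - [0,0,0]
    - [0,0,0]
    - [0,0,0]
    - [0,0,0]
    - [0,0,0]
    - [0,0,0]
    - [0,0,0]
    - [0,0,0]

```text
clock: 42.7
position: [564.3, -267.1, 214.3]
ee_rot: [1.0, 0.0, -0.002, -0.001]
contact_force: [0.3, -0.4, -1.4]
gripper_width: 60.3
grasp_force: 7.0
```

Emit:
move_arm:
  fingers: [60.5,60.5,60.5,60.5,60.5,60.5]
  travel:
    - [0,0,5]
    - [0,0,9]
    - [0,0,12]
    - [0,0,13.5]
    - [0,0,14]
    - [0,0,14]
  dr:
    - [0,0,0]
    - [0,0,0]
    - [0,0,0]
    - [0,0,0]
    - [0,0,0]
    - [0,0,0]

```text
clock: 43.3
position: [565.1, -267.5, 202.7]
ee_rot: [1.0, 0.0, 0.0, 0.0]
contact_force: [-1.0, 0.1, -1.8]
gripper_width: 60.5
grasp_force: 7.0
```

Emit:
move_arm:
  fingers: [60.5,60.5]
  travel:
    - [0,0,0.8]
    - [0,0,0.8]
  dr:
    - [0,0,0]
    - [0,0,0]

```text
clock: 43.5
position: [565.2, -267.5, 202.3]
ee_rot: [1.0, 0.0, 0.0, 0.0]
contact_force: [-0.7, 0.2, 1.8]
gripper_width: 60.7
grasp_force: 7.1
```

Emit:
move_arm:
  fingers: [61.5,63,65,66,66,66,66,40,0,0]
  travel:
    - [0,0,0]
    - [0,0,0]
    - [0,0,0]
    - [0,0,-5]
    - [0,0,-30]
    - [0,0,-75]
    - [0,0,-120]
    - [-15,-43,-120]
    - [-30,-86,-120]
    - [-45,-129,-120]
  dr:
    - [0,0,0]
    - [0,0,0]
    - [0,0,0]
    - [0,0,0]
    - [0,0,0]
    - [0,0,0]
    - [0,0,0]
    - [0,0,0]
    - [0,0,0]
    - [0,0,0]

```text
clock: 44.5
position: [519.2, -137.5, 322.5]
ee_rot: [1.0, -0.001, 0.001, -0.0]
contact_force: [0.7, 1.0, 0.2]
gripper_width: 23.2
grasp_force: 0.0
```

Emit:
move_arm:
  fingers: [0,0,0,0,0,0,0,0,0]
  travel:
    - [-15,-43,0]
    - [-30,-86,0]
    - [-45,-129,0]
    - [-60,-172,0]
    - [-64,-181,0]
    - [-64,-181,40]
    - [-64,-181,70]
    - [-64,-181,75]
    - [-64,-181,75]
  dr:
    - [0,0,0]
    - [0,0,0]
    - [0,0,0]
    - [0,0,0]
    - [0,0,0]
    - [0,0,0]
    - [0,0,0]
    - [0,0,0]
    - [0,0,0]

```text
clock: 45.4
position: [456.2, 42.2, 246.5]
ee_rot: [1.0, 0.0, -0.001, 0.001]
contact_force: [0.4, -0.1, 1.6]
gripper_width: 0.1
grasp_force: 0.0
```

```bash
python3 - <<'E'
from h import *
im=snap('top','t10');ims=snap('scene','s10')
s=arm.read_state();print(s['position'],s['gripper_width'])
for X in [[459,-373.5,54],[565,-373.5,54],[565,-267.5,54]]: print('tray',ring('top',im,proj('top',[X])[0],54))
b=cv2.imread('pics/s10.png')[110:260,200:400]
cv2.imwrite('pics/c10.png',cv2.resize(b,None,fx=4,fy=4,interpolation=cv2.INTER_CUBIC))
E
```

```text
[456.78280277  42.4635145  247.98998711] 0.19497645173856953
tray (array([ 458.4317681 , -372.88484608]), np.float64(-56.9494743347168))
tray (array([ 565.25586414, -372.83965445]), np.float64(-61.04716491699219))
tray (array([ 564.64433415, -267.03313432]), np.float64(-62.693359375))
```

View pics/c10.png

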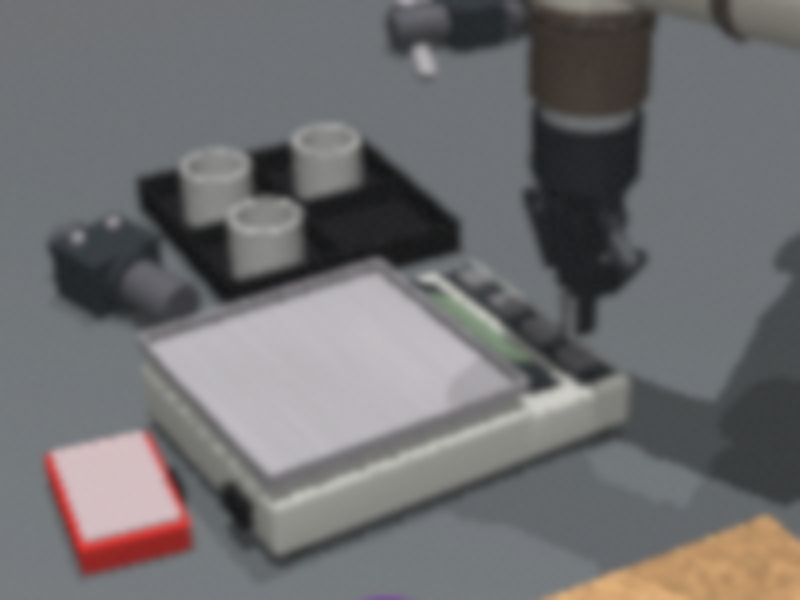

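Three sleeves stand one to a compartment at (215,190), (328,160) and (265,238). The pan is clear and the fingertips are above the left-end key at (585,345). I'll switch the scale off, then back away.

Emit:
move_arm:
  fingers: [0,0,0,0,0,0,0,0]
  travel:
    - [0,0,9]
    - [0,0,14]
    - [0,0,17]
    - [0,0,19]
    - [0,0,20.3]
    - [0,0,20.8]
    - [0,0,20.8]
    - [0,0,20.8]
  dr:
    - [0,0,0]
    - [0,0,0]
    - [0,0,0]
    - [0,0,0]
    - [0,0,0]
    - [0,0,0]
    - [0,0,0]
    - [0,0,0]

```text
clock: 46.3
position: [456.1, 42.5, 227.3]
ee_rot: [1.0, 0.001, 0.0, 0.0]
contact_force: [-2.3, -1.5, 12.5]
gripper_width: 0.1
grasp_force: 6.2
```

Emit:
move_arm:
  fingers: [0,0,0,0,0,0,0,0]
  travel:
    - [0,0,0]
    - [0,0,-10]
    - [0,0,-50]
    - [0,0,-100]
    - [0,0,-140]
    - [0,0,-140]
    - [0,0,-140]
    - [0,0,-140]
  dr:
    - [0,0,0]
    - [0,0,0]
    - [0,0,0]
    - [0,0,0]
    - [0,0,0]
    - [0,0,0]
    - [0,0,0]
    - [0,0,0]

```text
clock: 47.1
position: [455.3, 42.3, 364.7]
ee_rot: [1.0, -0.0, -0.001, 0.0]
contact_force: [-0.3, 0.4, 1.2]
gripper_width: -0.1
grasp_force: 0.0
```

```bash
python3 - <<'E'
from h import *
im=snap('top','t11')
R=[ring('top',im,proj('top',[X])[0],54) for X in [[459,-373.5,54],[565,-373.5,54],[565,-267.5,54]]]
print(R)
if all(r[1]<-45 for r in R): print(arm.job_done())
E
```

```text
[(array([ 458.43113933, -372.79562639]), np.float64(-56.6823844909668)), (array([ 565.25648579, -372.81583567]), np.float64(-60.78786087036133)), (array([ 564.72362749, -267.17650374]), np.float64(-62.13536071777344))]
the job is handed in; nothing more can be done
None
```

The job is handed in, verdict not shown: three sleeves were counted, recorded and stood one per tray compartment and the scale switched off; one grip briefly read 11.4 N, over your 10 N per finger limit.

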